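# Load the UV lens-bonding jig, clamp it, shield it and start

## Robot

A 6-joint arm with a two-finger parallel gripper is mounted at the origin on the work surface. World frame = base frame: x ahead of the robot, y to its left, z up, the work surface at z = 0. Lengths are in m, angles in rad, forces in N, time in s.
With the tool pointing down it reaches from about 0.3 to 0.75 m from the base axis. Payload 8.5 kg.
Tool frame: the origin (TCP) lies between the finger pads; the fingertips stand ahead of it and the grasp point (between the pads) lies 11 mm behind it (r.tip_reach is the z of the fingertips in the tool frame, in m); z points along the fingers, y is the direction in which the jaws open and shut (so a half turn about z gives the same grasp; the last joint's range is limited). The gripper opens to 85 mm and grips with 20 to 120 N. Pads are 22 mm wide; open, the fingers measure 114 mm over their backs; the gripper's body (76 mm by 85 mm) begins 54 mm behind the grasp point. The pads swing forward as they close: fully open they stand 13 mm farther back than shut.
Start: joints at [0.919, 0.381, 1.297, -0, 1.464, -0.215], TCP at [0.233, 0.498, 0.239] pointing down, gripper open.
Joint ranges: [-3.11, 3.11], [-0.89, 2.33], [0.22, 2.48], [-1.42, 4.56], [0.17, 2.85], [-2.88, 2.88]. Speed limits (rad/s): [2.39, 2.39, 3.14, 3.14, 3.14, 3.14].

## Interface

Orientations are given as a unit quaternion [w, x, y, z].
In Python, from plant import telemetry, cams, job, r gives the robot as it stands. The module is installed in compiled form; this text tells all that it offers.
- The arm moves only by the tool arm_command, never from a script. Its argument "targets" is a list that holds one entry, the list of rows, each a list of 7 numbers: the shift along the world's x, y, z in cm, then the turn, a rotation vector about the world's x, y, z in degrees, then the finger opening in cm, from 0 to 8.54. A call has 1 to 5 rows; each row is the pose to reach, as a shift and turn from the pose commanded when the call began; what a row does not reach only later rows make up. A row lasts 1/12 s, in which the tool goes at most 41.7 mm and 7.16 degrees, less where a joint would pass 70% of its speed; a pose out of reach is approached as far as the arm can. A call with a gripper value outside its range is refused whole. The fingers move at their own pace and stop on an object; the grip force is fixed at half the most. Time passes only in rows, so rows that repeat a pose let the fingers close. It gives the time, the measured TCP pose, the force and the opening at its end, in the units of the state.
- telemetry.sense(): the state, without advancing time (a new reading comes with each control period).
- cams.snapshot(name): name is "scene" or "top" or "wrist"; returns a dict with "color" (480x640x3 uint8, blue, green, red), "intrinsics" (3x3 intrinsics, pixels), "extrinsics" (4x4, takes a point from world to camera coordinates). Camera axes: x right, y up, looking along -z (the intrinsics and any distortion apply to the point x, -y, -z); pixel columns grow to the right and rows downward; lengths in m; the calibration is good to about 2 mm. A picture is of the moment at which its call begins. There is no depth.
- job.sign_off(): hands the job in, once; it reports no verdict.
The state is a dict: "clock": time; "q": joint angles; "joint_velocities": joint speeds; "tau": joint torques, N m; "ee_pos": TCP position; "eef_rot": TCP orientation; "ft_force": force on the tool from outside, world axes, zero at the start; "moment": the same for the moment, N m; "width": opening from 0.0 (shut) to 1.0 (fully open).
Only numpy, scipy, OpenCV 4.12 (cv2) and the standard library are available. Lean on these libraries where they do the work, as an engineer would, in place of code of your own. Each camera call takes 0.05 s, during which the arm holds its last target.

## Task

Load the lens modules that are on the bench into the bonding jig, one after another in dot order and fully home: the slim round barrel in the one-dot pocket, the stout round one in the two-dot pocket, the square one in the three-dot pocket and the flat blade-shaped one in the four-dot pocket (a kind that is missing leaves its pocket empty). Then lower the steel pressure plate over the jig's two pins until it lies flush on the jig, and after that take the amber shield from its slot stand and leave it leaning squarely against the rest bar on the right, its lower edge on the bench. Last of all press the start button on the lamp controller; leave the other things on the bench undisturbed.

Things in the scene. Friction and masses are not known exactly. Their poses are not given: they have to be found in the camera images.
- mod_slim: Lens module: aluminium flange disc 50 mm across, 12 mm thick (foot edge chamfered 3 mm), with a black barrel on its centre, a slim round barrel 20 mm in diameter. Overall 60 mm tall, 0.12 kg. Origin: centre of the underside, z up. Stands upright on the bench left of the jig; None if this kind is absent.
- mod_stout: Lens module: aluminium flange disc 50 mm across, 12 mm thick (foot edge chamfered 3 mm), with a black barrel on its centre, a stout round barrel 30 mm in diameter. Overall 50 mm tall, 0.12 kg. Origin: centre of the underside, z up. Stands upright on the bench left of the jig; None if this kind is absent.
- mod_square: Lens module: aluminium flange disc 50 mm across, 12 mm thick (foot edge chamfered 3 mm), with a black barrel on its centre, a square barrel 24 x 24 mm, sides along the body's x and y. Overall 56 mm tall, 0.12 kg. Origin: centre of the underside, z up. Stands upright on the bench left of the jig; None if this kind is absent.
- mod_blade: Lens module: aluminium flange disc 50 mm across, 12 mm thick (foot edge chamfered 3 mm), with a black barrel on its centre, a flat blade-shaped barrel 14 mm thick along the body's x and 30 mm wide along its y. Overall 56 mm tall, 0.12 kg. Origin: centre of the underside, z up. Stands upright on the bench left of the jig; None if this kind is absent.
- jig: Fixed aluminium jig, 136 (x) x 166 (y) x 30 mm tall; origin centre of underside, x away from the robot, yaw up to 15 deg. Round pockets, 53 mm wide, 14 deep, at (x,y) (-31,31), (-31,-31), (31,31), (31,-31) mm, marked by 1, 2, 3, 4 dark dots beside them. Steel pins, 12 mm in diameter, at (0,66), (0,-66), stand 50 mm above its top, the last 8 mm tapered.
- pocket1 (a point): Centre of the floor of the pocket with 1 dot, 16 mm above the bench and 14 mm below the jig's top; axes as the jig's. Takes the slim round module.
- pocket2 (a point): Centre of the floor of the pocket with 2 dots, 16 mm above the bench and 14 mm below the jig's top; axes as the jig's. Takes the stout round module.
- pocket3 (a point): Centre of the floor of the pocket with 3 dots, 16 mm above the bench and 14 mm below the jig's top; axes as the jig's. Takes the square module.
- pocket4 (a point): Centre of the floor of the pocket with 4 dots, 16 mm above the bench and 14 mm below the jig's top; axes as the jig's. Takes the flat blade module.
- plate: Loose steel plate, 136 (x) x 166 (y) x 8 mm, 0.45 kg, flat on the bench right of the jig; origin centre of underside. Pin holes 14 mm in diameter at (0,66), (0,-66) mm; four 44 mm windows let barrels (up to 46 mm above the jig) through; fits either way round. Grip bar on a 14 mm post: 20 (x) x 70 (y) x 20 mm, centre 75 mm up. When flush, its origin is 30 mm above the jig's.
- plate_grip (a point): Centre of the plate's grip bar (75 mm above the plate's underside); axes as the plate's: pinch it along x.
- shield: Loose amber plastic panel, 8 (x, thickness) x 140 (y, width) x 120 mm (z, height), 0.16 kg. Origin: centre of its lower edge face. At the start it stands on edge in the slot stand, its upper 88 mm free.
- stand: Fixed aluminium slot stand at the far left, 60 (x) x 150 (y) x 40 mm tall; origin centre of underside. A slot along its y, 11 mm wide, its floor 8 mm above the bench, holds the shield upright.
- rest: Fixed rest bar at the far right: a round steel bar 12 mm in diameter and 172 mm long along the body's y, its axis 70 mm above the bench, on two posts at y = +-80 mm. Origin: on the bench under the bar's middle. Its front, towards the jig, is the body's -x side; two small feet 6 mm high lie on the +x side.
- start (a joint): White start button on the controller, 30 mm across: 0 released, 0.006 m fully pressed (5 N); pressed counts above 0.004 m. It springs back.
- start_top (a point): Centre of the start button's upper face; press straight down.
- controller: Fixed grey lamp controller box behind the jig, 120 (x) x 140 (y) x 55 mm tall; origin centre of underside. The start button sits on its top 35 mm towards the robot from the centre.
- focus_ring: Bystander: brass ring 60 mm across, 14 mm tall, lying flat; origin centre of underside.
- screwdriver: Bystander: screwdriver 150 mm long, lying in front of the jig.
- brush: Bystander: small brush 150 mm long, lying in front of the modules.
- glue_bottle: Bystander: white bottle 40 mm across, 90 mm tall; origin centre of underside.
- tin: Bystander: steel tin 56 mm across, 70 mm tall; origin centre of underside.
- spool: Bystander: grey spool 48 mm across, 42 mm tall; origin centre of underside.
Mind the look-alikes: they are no part of the job. What is shaped like the plate but brown is not meant.

How it is judged:
By the outcome, as a careful person would: the job done as asked, in the order asked, and still so for the second after the job is handed in, with the robot touching nothing.
Of mod_slim, mod_stout, mod_square, mod_blade only 3 to 4 are there at a start; the rules pass over those that are not, and their reading is None.
At some moment in a run one of mod_slim, mod_stout, mod_square, mod_blade, plate may be knocked a few centimetres aside while the robot is not near it.
It also fails if it takes over 208 s, if anything falls off the work surface, if the arm or the gripper's body presses on something with over 40 N, if the wrist force passes 120 N, or if a joint passes its speed limit or range.

## Working session

There is one attempt and no reset: what is moved stays moved. The work goes in short steps, Python scripts to look and compute and a tool call to move; the robot and the scene stay as the last step left them, time stands still between calls to the robot, and variables do not carry over. Pictures are saved under pics/ and viewed, and the job is handed in when it is done.

Besides the shell and the picture viewer there is one more tool, called after "Emit:" by a JSON object that holds its "name" and its "arguments". arm_command: Moves the arm, as the interface text tells. Its arguments: {"type":"object","properties":{"targets":{"type":"array"}},"required":["targets"]}

```bash
mkdir -p pics; ls
python3 - <<'E'
from plant import telemetry, cams, job, r
import cv2
print(telemetry.sense()); print(r.tip_reach)
for n in ["scene","top","wrist"]:
    s=cams.snapshot(n); cv2.imwrite(f"pics/{n}0.png",s["color"]); print(n,s["intrinsics"],s["extrinsics"],[k for k in s])
E
```

```text
pics
{'clock': 0.0, 'q': array([ 9.18707351e-01,  3.81184638e-01,  1.29828205e+00,  7.56470835e-06,
        1.46360504e+00, -2.15294385e-01]), 'joint_velocities': array([-9.86936909e-05,  1.66795975e-03, -1.20534319e-03,  1.13401897e-04,
       -6.77520463e-04, -1.24432649e-03]), 'tau': array([-8.66271766e-04, -4.48435092e+01, -2.31287277e+01, -1.77613470e-04,
        4.51232205e-03,  1.97586297e-05]), 'ee_pos': array([0.23248651, 0.49812517, 0.2387107 ]), 'eef_rot': array([-3.14183379e-04,  2.16665607e-01,  9.76245598e-01, -6.69491552e-04]), 'ft_force': array([ 0.28940717, -0.52346407,  0.07641478]), 'moment': array([-0.00917603,  0.04679937, -0.02337023]), 'width': 0.9998547112945361}
0.008
scene [[569.58983462   0.         310.29728908]
 [  0.         569.58983462 241.43763624]
 [  0.           0.           1.        ]] [[-0.86790386  0.49672894  0.00180576  0.41986555]
 [-0.35546897 -0.62362003  0.69623263  0.14315601]
 [ 0.346965    0.60362109  0.71781395 -1.55813743]
 [ 0.          0.          0.          1.        ]] ['color', 'intrinsics', 'extrinsics']
top [[584.06885043   0.         320.70575828]
 [  0.         584.06885043 236.27289038]
 [  0.           0.           1.        ]] [[ 0.02162311 -0.99960372 -0.01802337  0.0070445 ]
 [ 0.98518443  0.01823653  0.17052586 -0.49254959]
 [-0.1701296  -0.02144365  0.98518835 -1.27103934]
 [ 0.          0.          0.          1.        ]] ['color', 'intrinsics', 'extrinsics']
wrist [[377.22294786   0.         318.31364439]
 [  0.         377.22294786 240.36159183]
 [  0.           0.           1.        ]] [[ 0.42282027  0.90621217 -0.00159184 -0.55015224]
 [-0.86358344  0.4023969  -0.30380977  0.03935528]
 [-0.27467556  0.12983161  0.95273139 -0.379722  ]
 [ 0.          0.          0.          1.        ]] ['color', 'intrinsics', 'extrinsics']
```

View pics/top0.png

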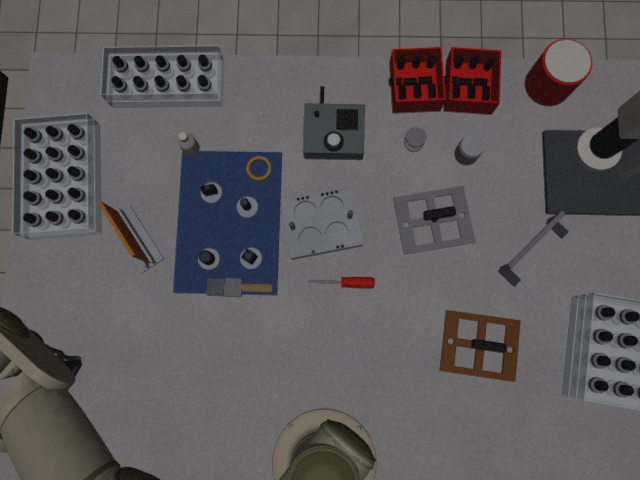

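View pics/scene0.png

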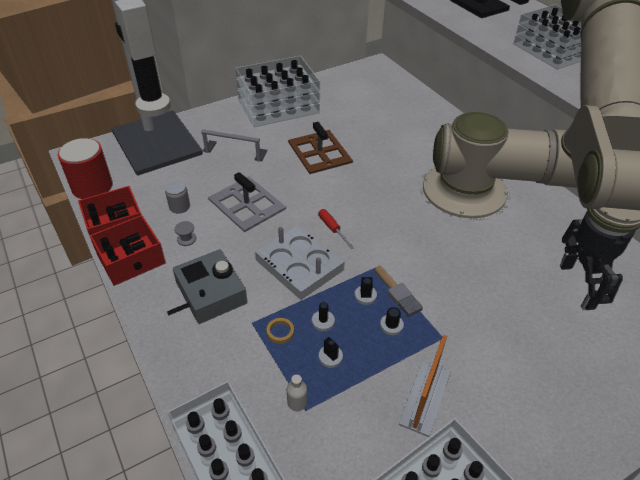

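View pics/wrist0.png

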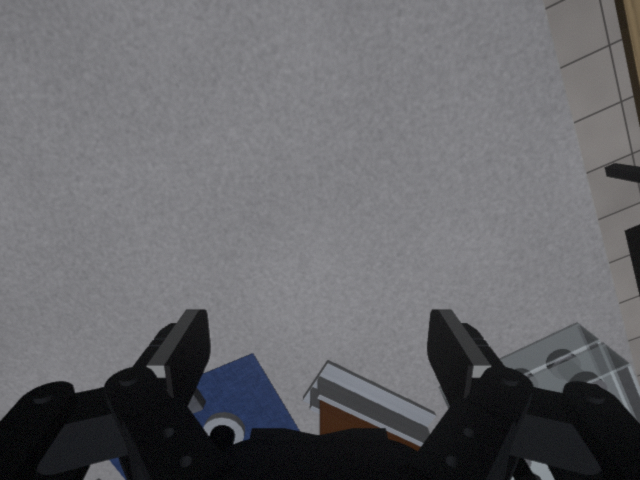

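```bash
cat > h.py <<'E'
from plant import telemetry, cams, job, r
import cv2, numpy as np
from scipy.spatial.transform import Rotation as R
def snap(n,fn=None):
    s=cams.snapshot(n)
    if fn: cv2.imwrite(f"pics/{fn}.png",s["color"])
    return s
def crop(s,fn,x0,y0,w,h,k):
    c=s["color"][y0:y0+h,x0:x0+w]; c=cv2.resize(c,None,fx=k,fy=k,interpolation=cv2.INTER_CUBIC)
    cv2.imwrite(f"pics/{fn}.png",c)
def ray(s,u,v):
    K=s["intrinsics"];E=s["extrinsics"]
    d=np.linalg.inv(K)@np.array([u,v,1.]); d=np.array([d[0],-d[1],-d[2]])
    Rm=E[:3,:3]; c=-Rm.T@E[:3,3]; return c,Rm.T@d
def w(s,u,v,z):
    c,d=ray(s,u,v); t=(z-c[2])/d[2]; return c+t*d
def px(s,p):
    E=s["extrinsics"]; q=E[:3,:3]@np.asarray(p,float)+E[:3,3]; q=np.array([q[0],-q[1],-q[2]]); q=s["intrinsics"]@q
    return q[:2]/q[2]
def pose(): # tcp pos, yaw of tool y axis mod 180
    t=telemetry.sense(); m=R.from_quat(t["eef_rot"],scalar_first=True).as_matrix()
    return t["clock"],np.round(t["ee_pos"]*100,2),"yaxis",np.round(np.degrees(np.arctan2(m[1,1],m[0,1])),2),"zax",np.round(m[:,2],3),np.round(t["ft_force"],1),round(t["width"],3)
E
python3 - <<'E'
from h import *
s=snap("top","t1"); 
crop(s,"c1",165,140,130,165,5) if 0 else None
crop(s,"c1",170,145,130,110,6); crop(s,"c2",170,200,130,100,6); crop(s,"c3",280,175,100,95,6)
crop(s,"c4",380,175,110,90,6); crop(s,"c5",90,190,80,90,6); crop(s,"c6",490,200,90,95,6); crop(s,"c7",290,80,90,90,6)
print(pose())
for n in ["scene","top","wrist"]:
    s=cams.snapshot(n);E=s["extrinsics"]; print(n,-E[:3,:3].T@E[:3,3])
E
```

```text
(0.2, array([23.26, 49.82, 23.9 ]), 'yaxis', np.float64(64.97), 'zax', array([-0.001, -0.001, -1.   ]), array([ 0.6, -0.6, -0.1]), 1.001)
scene [0.9559096  0.82124019 1.01802472]
top [ 0.26885844 -0.01123162  1.33633256]
wrist [0.16232894 0.53205451 0.37318464]
```

View pics/c1.png

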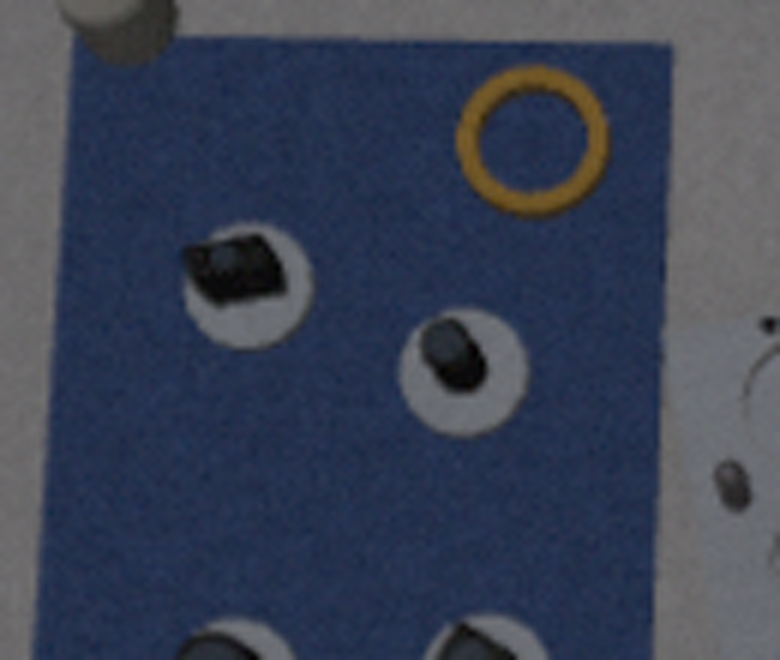

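View pics/c2.png

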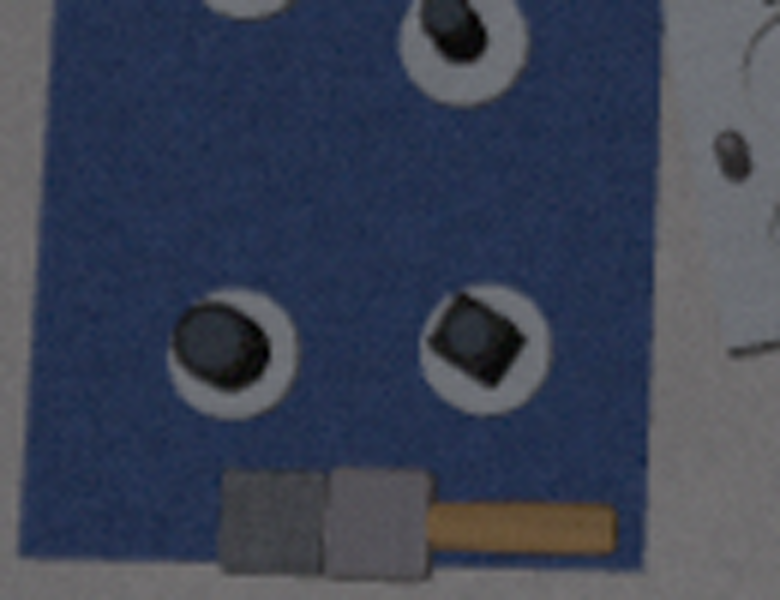

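View pics/c3.png

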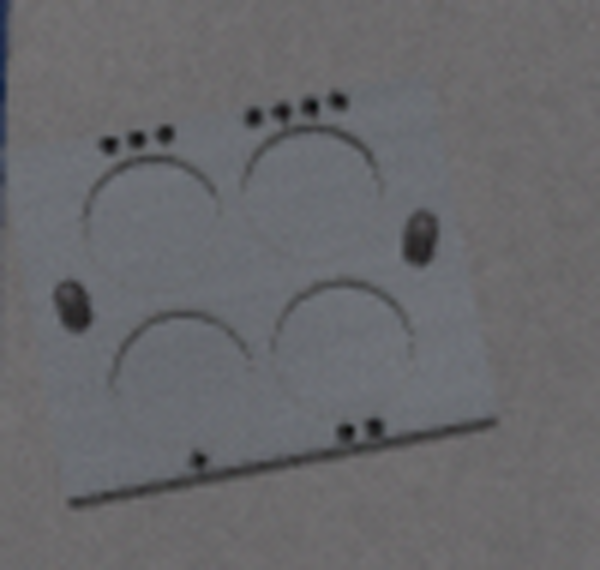

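View pics/c4.png

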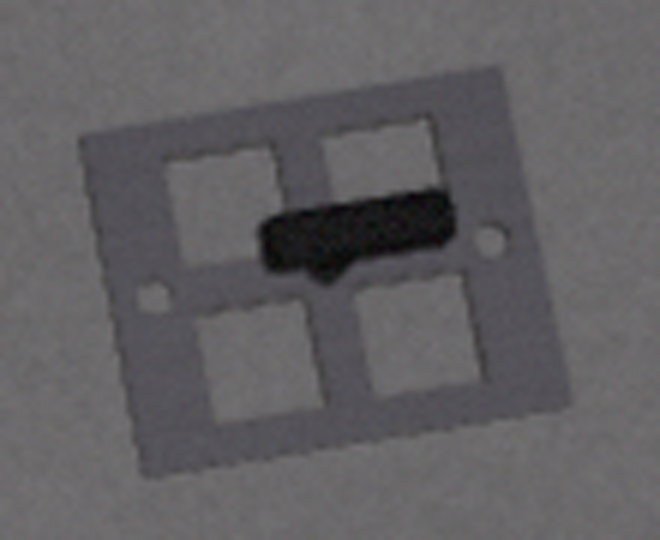

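View pics/c5.png

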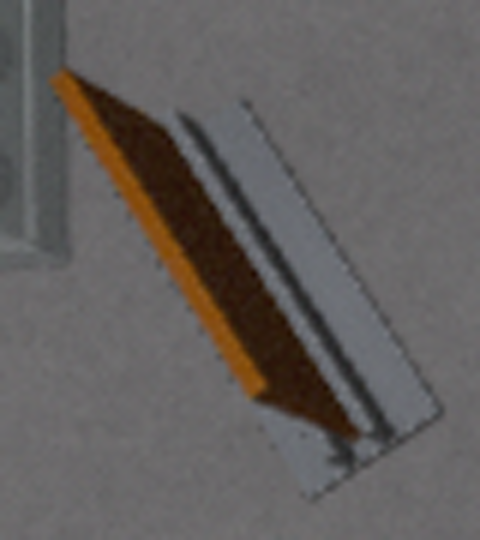

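View pics/c6.png

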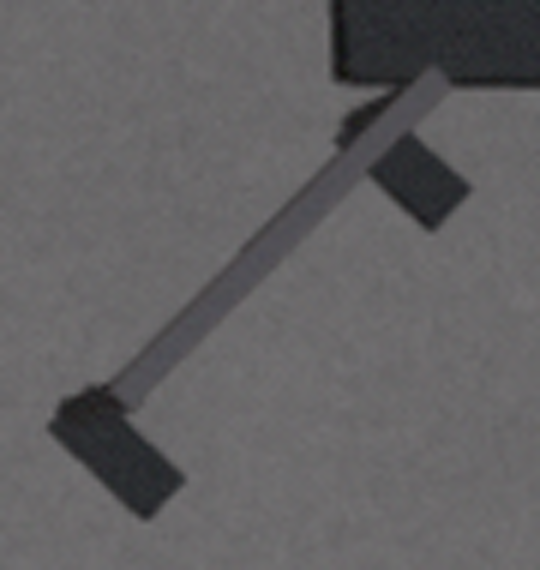

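View pics/c7.png

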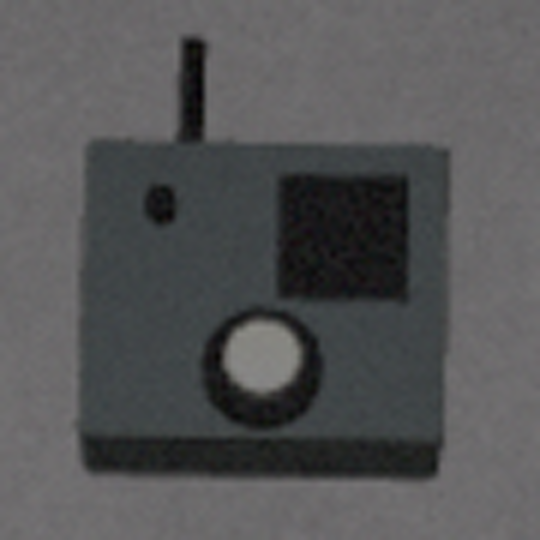

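```bash
cat > m1.py <<'E'
from h import *
from scipy.optimize import least_squares
s=snap("top"); sc=snap("scene")
def P(c,ox,oy,k=6): return ((c[0]+.5)/k-.5+ox,(c[1]+.5)/k-.5+oy)
print("modules centre z=12mm")
for n,c,o in [("slim",(464,372),(170,145)),("blade",(249,286),(170,145)),("stout",(233,354),(170,200)),("square",(486,349),(170,200))]:
    print(n,np.round(w(s,*P(c,*o),.012)*100,2))
def fit(pts,x0):
    def f(x):
        c,sn=np.cos(x[2]),np.sin(x[2]); e=[]
        for b,p in pts:
            q=[x[0]+c*b[0]-sn*b[1],x[1]+sn*b[0]+c*b[1],b[2]]; e+=list(px(s,q)-p)
        return e
    r=least_squares(f,x0); print(np.round(r.x[:2]*100,2),np.degrees(r.x[2]).round(2),"res",np.round(r.fun,2)); return r.x
o=(280,175)
J=lambda c:P(c,*o)
print("jig"); jig=fit([((-.068,.083,.03),J((68,498))),((-.068,-.083,.03),J((497,418))),((0,.066,.08),J((67,289))),((0,-.066,.08),J((423,218)))],[.5,0,.1])
o=(380,175)
print("plate"); pl=fit([((-.068,.083,.008),J((143,478))),((-.068,-.083,.008),J((572,406))),((.068,.083,.008),J((80,137))),((.068,-.083,.008),J((500,67))),((0,.066,.008),J((154,297))),((0,-.066,.008),J((491,241))),((0,.035,.085),J((262,231))),((0,-.035,.085),J((452,206)))],[.5,-.25,.1])
o=(90,190); 
print("stand", [np.round(w(s,*J(c),.04)*100,2) for c in [(245,101),(443,410),(310,500)]])
print("shield top", [np.round(w(s,*J(c),.128)*100,2) for c in [(55,83),(68,70),(270,384),(250,398)]])
o=(490,200)
print("rest bar ends z=76", [np.round(w(s,*J(c),.072)*100,2) for c in [(440,78),(122,396)]])
print("feet", [np.round(w(s,*J(c),.006)*100,2) for c in [(473,187),(433,232),(186,480),(148,520)]])
o=(290,80)
print("button", np.round(w(s,*J((263,355)),.065)*100,2), [np.round(w(s,*J(c),.055)*100,2) for c in [(80,435),(440,440),(90,140),(448,147)]])
E
python3 m1.py
```

```text
modules centre z=12mm
slim [56.45 19.08  1.2 ]
blade [59.73 27.64  1.2 ]
stout [44.08 27.41  1.2 ]
square [44.46 17.72  1.2 ]
jig
[52.84  1.74] 12.1 res [-0.4  -0.06  0.21 -0.61  0.25  0.07 -0.06  0.59]
plate
[ 54.32 -24.19] 10.49 res [-0.01 -0.53 -0.19 -0.23 -0.3  -0.72 -0.18 -0.48 -0.04 -0.3   0.03 -0.17
  0.36  1.64  0.29  0.65]
stand [array([55.39, 45.36,  4.  ]), array([43.68, 36.97,  4.  ]), array([40.19, 41.74,  4.  ])]
shield top [array([53.99, 49.06, 12.8 ]), array([54.48, 48.64, 12.8 ]), array([43.34, 40.54, 12.8 ]), array([42.83, 41.2 , 12.8 ])]
rest bar ends z=76 [array([ 54.98, -51.45,   7.2 ]), array([ 43.04, -39.49,   7.2 ])]
feet [array([ 52.2 , -55.12,   0.6 ]), array([ 50.42, -53.52,   0.6 ]), array([ 40.73, -43.79,   0.6 ]), array([ 39.19, -42.31,   0.6 ])]
button [71.4  -0.76  6.5 ] [array([68.46,  6.15,  5.5 ]), array([68.48, -7.54,  5.5 ]), array([80.33,  6.08,  5.5 ]), array([80.24, -7.74,  5.5 ])]
```

```bash
cat > ov.py <<'E'
from h import *
def ov(n,fn,cr,k,items):
    s=snap(n); im=cv2.resize(s["color"],None,fx=k,fy=k,interpolation=cv2.INTER_CUBIC)
    for pts,col in items:
        pp=np.array([px(s,p) for p in pts]); pp=((pp+.5)*k-.5-0)
        cv2.polylines(im,[np.round(pp*16).astype(np.int32)],False,col,1,cv2.LINE_AA,4)
    x,y,W,H=[int(k*a) for a in cr]; cv2.imwrite(f"pics/{fn}.png",im[y:y+H,x:x+W])
def circ(x,y,z,r): a=np.linspace(0,2*np.pi,40); return [(x+r*np.cos(t),y+r*np.sin(t),z) for t in a]
def rect(x,y,yaw,z,a,b):
    c,s=np.cos(yaw),np.sin(yaw); return [(x+c*i*a-s*j*b,y+s*i*a+c*j*b,z) for i,j in [(1,1),(1,-1),(-1,-1),(-1,1),(1,1)]]
G=(0,255,0);Rd=(0,0,255);Y=(0,255,255)
def scene_items():
    it=[]
    for x,y,r,h in [(.5645,.1908,.01,.06),(.5973,.2764,0,.056),(.4408,.2741,.015,.05),(.4446,.1772,0,.056)]:
        it.append((circ(x,y,.012,.025),G))
        if r: it.append((circ(x,y,h,r),G))
    it.append((rect(.4446,.1772,np.radians(BSQ),.056,.012,.012),Y))
    it.append((rect(.5973,.2764,np.radians(BBL),.056,.007,.015),Y))
    J=(.5284,.0174,np.radians(12.1)); it.append((rect(*J,.03,.068,.083),G))
    c,s=np.cos(J[2]),np.sin(J[2])
    for a,b in [(-.031,.031),(-.031,-.031),(.031,.031),(.031,-.031)]: it.append((circ(J[0]+c*a-s*b,J[1]+s*a+c*b,.03,.0265),Y))
    for b in (.066,-.066): it.append((circ(J[0]-s*b,J[1]+c*b,.03,.006),Y)); it.append((circ(J[0]-s*b,J[1]+c*b,.08,.003),Rd))
    Q=(.5432,-.2419,np.radians(10.5)); it.append((rect(*Q,.008,.068,.083),G)); it.append((rect(*Q,.085,.01,.035),Y))
    S=np.radians(36); 
    it.append((circ(.7140,-.0076,.065,.015),Y))
    return it
BSQ,BBL=35,8
E
cat > o1.py <<'E'
import ov; from ov import *
it=scene_items()
ov.ov("top","o1",(165,140,150,160),5,it) if 0 else None
ov.ov("top","o1",(170,145,200,145),4,it); ov.ov("scene","o2",(250,260,190,110),4,it); ov.ov("scene","o3",(170,170,180,140),4,it)
E
python3 o1.py
```

```text
Traceback (most recent call last):
  File "o1.py", line 4, in <module>
    ov.ov("top","o1",(170,145,200,145),4,it); ov.ov("scene","o2",(250,260,190,110),4,it); ov.ov("scene","o3",(170,170,180,140),4,it)
    ^^^^^
AttributeError: 'function' object has no attribute 'ov'
```

```bash
sed -i 's/^import ov; //; s/ov\.ov(/ov(/g' o1.py; python3 o1.py
```

```text
(no output)
```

View pics/o1.png

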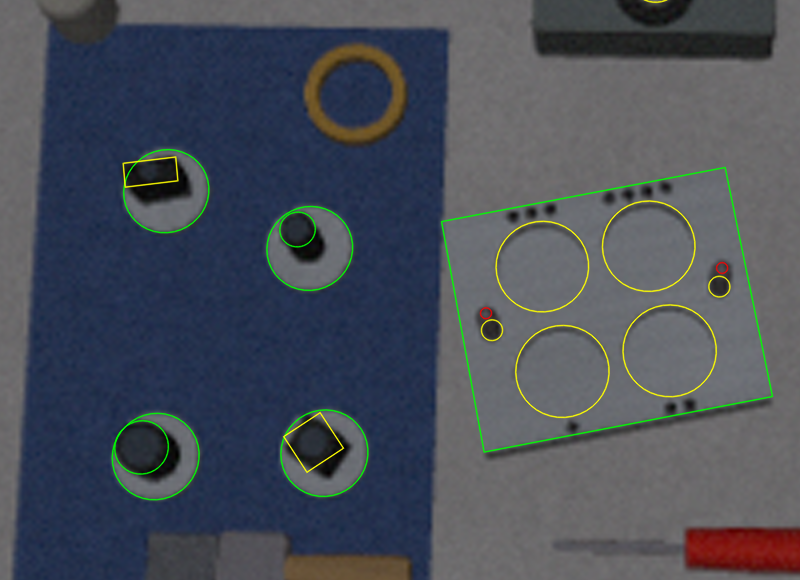

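View pics/o2.png

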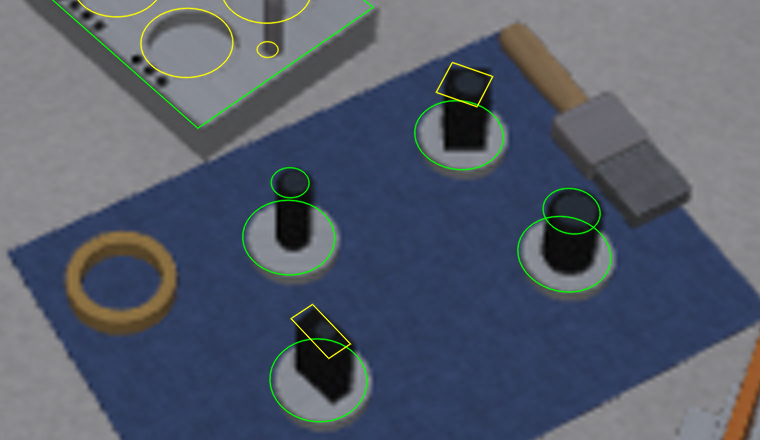

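View pics/o3.png

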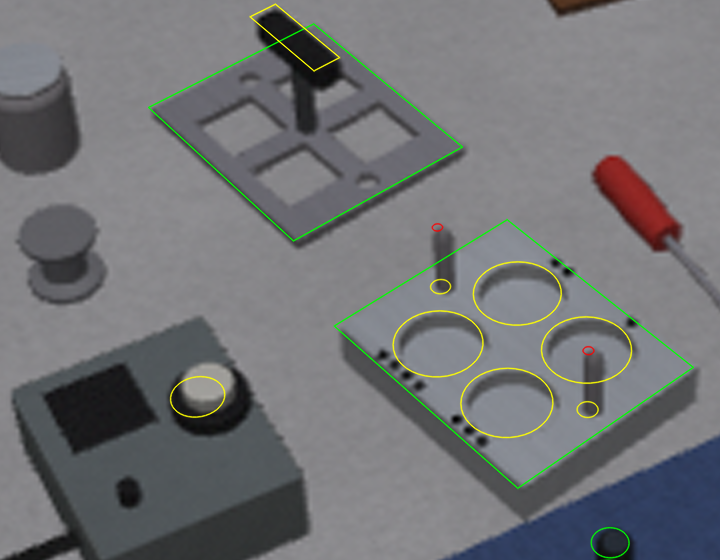

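Emit:
{"name": "arm_command", "arguments": {"targets": [[[4,-3.2,0,0,0,-7,6],[8,-6.4,0,0,0,-14,6],[11,-9.6,0,0,0,-21,6],[14,-12.5,0,0,0,-28,6],[17,-15.5,0,0,0,-35,6]]]}}

```text
clock: 1.02
ee_pos: [0.3881, 0.3573, 0.2394]
eef_rot: [0.0, 0.503, 0.864, 0.0]
ft_force: [0.1, 1.0, 0.6]
width: 0.699
```

Emit:
{"name": "arm_command", "arguments": {"targets": [[[3,-3,-1,0,0,-7,6],[6,-6,-2,0,0,-14,6],[9,-9,-3,0,0,-18,6],[12,-12,-4,0,0,-18,6],[15.5,-15,-5,0,0,-18,6]]]}}

```text
clock: 1.43
ee_pos: [0.5333, 0.2154, 0.1918]
eef_rot: [-0.0, 0.63, 0.777, -0.0]
ft_force: [1.2, 0.8, 0.2]
width: 0.706
```

Run:
```python
from h import *
print(pose()); snap("wrist","w1"); s=snap("top"); crop(s,"t2",170,120,200,150,4); print(pose())
```

```text
(1.4333, array([53.33, 21.54, 19.18]), 'yaxis', np.float64(11.94), 'zax', array([-0.,  0., -1.]), array([1.2, 0.8, 0.2]), 0.706)
(1.5333, array([53.55, 21.32, 19.02]), 'yaxis', np.float64(11.65), 'zax', array([-0.001, -0.001, -1.   ]), array([-0.4,  0.5, -1.2]), 0.702)
```

View pics/w1.png

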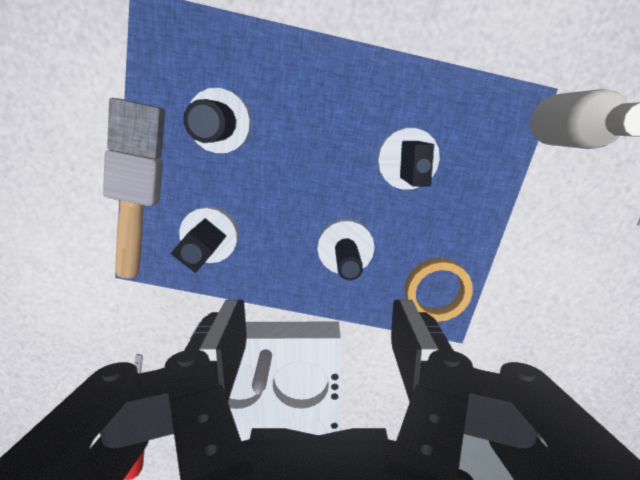

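View pics/t2.png

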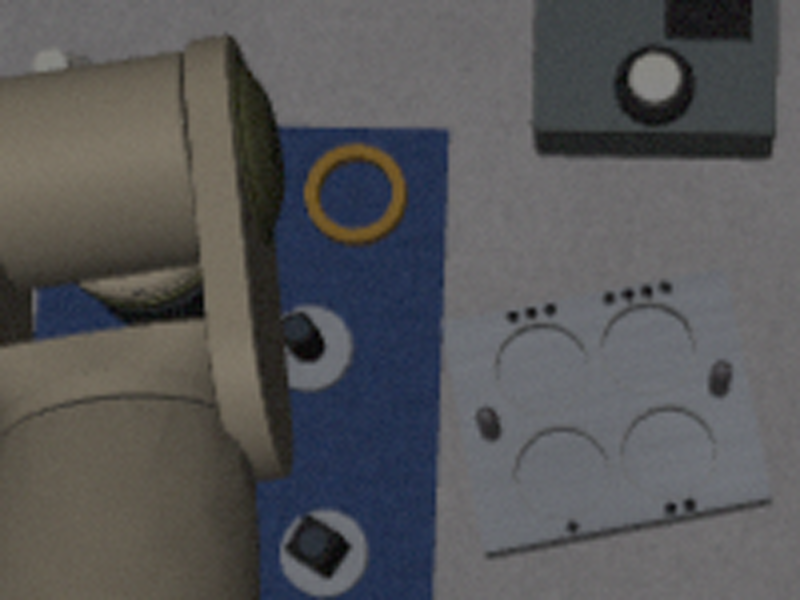

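Run:
```python
from h import *
print(pose()); s=snap("wrist","w2"); print(pose())
crop(s,"w2a",160,60,300,225,2.6667) if 0 else crop(s,"w2a",160,80,300,220,2)
for n,p in [("slim",(346,248)),("stout",(218,121)),("square",(208,236)),("blade",(409,159))]: print(n,np.round(w(s,*p,.012)*100,2))
for n,p in [("slim",(.5645,.1908)),("stout",(.4408,.2741)),("square",(.4446,.1772)),("blade",(.5973,.2764))]: print(n,px(s,(*p,.012)).round(1))
```

```text
(1.5333, array([53.55, 21.32, 19.02]), 'yaxis', np.float64(11.65), 'zax', array([-0.001, -0.001, -1.   ]), array([-0.4,  0.5, -1.2]), 0.702)
(1.5833, array([53.38, 21.52, 19.1 ]), 'yaxis', np.float64(11.75), 'zax', array([-0.002, -0.   , -1.   ]), array([ 0. , -0.4,  0.3]), 0.704)
slim [56.5  19.03  1.2 ]
stout [44.23 27.31  1.2 ]
square [44.55 17.68  1.2 ]
blade [59.8  27.52  1.2 ]
slim [345.6 247.4]
stout [216.2 119.3]
square [207.  235.4]
blade [408.6 157.4]
```

View pics/w2a.png

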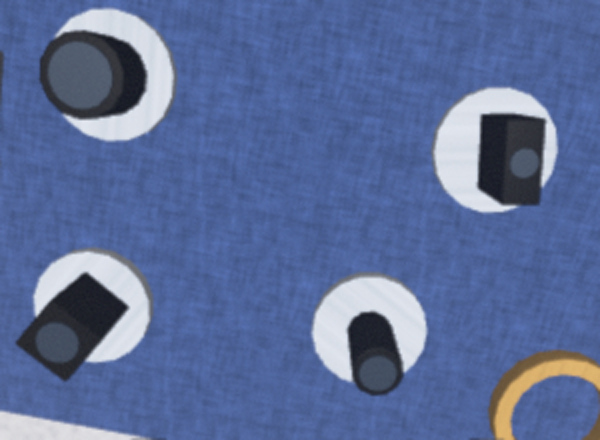

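Emit:
{"name": "arm_command", "arguments": {"targets": [[[3.05,-2.4,-3,0,0,0,6],[3.05,-2.4,-6.5,0,0,0,6],[3.05,-2.4,-9,0,0,0,6],[3.05,-2.4,-9,0,0,0,6],[3.05,-2.4,-9,0,0,0,6]]]}}

```text
clock: 2.0
ee_pos: [0.5622, 0.1941, 0.1023]
eef_rot: [-0.001, 0.629, 0.777, -0.001]
ft_force: [-0.1, -0.3, -0.1]
width: 0.705
```

```bash
cat >> h.py <<'E'
def apose(n=5):
    a=[]
    for i in range(n):
        s=cams.snapshot("wrist"); t=telemetry.sense(); m=R.from_quat(t["eef_rot"],scalar_first=True).as_matrix()
        a.append([*(t["ee_pos"]*100),np.degrees(np.arctan2(m[1,1],m[0,1])),*t["ft_force"],t["width"]])
    print("t",round(t["clock"],2),"pos",np.mean(a,0)[:3].round(2),"yaw",np.mean(a,0)[3].round(2),"F",np.mean(a,0)[4:7].round(1),"w",a[-1][7].round(3),"sd",np.std(a,0)[:4].round(2))
    return s
E
python3 - <<'E'
from h import *
s=apose(); cv2.imwrite("pics/w3.png",s["color"])
E
```

```text
Traceback (most recent call last):
  File "h.py", line 28, in apose
    print("t",round(t["clock"],2),"pos",np.mean(a,0)[:3].round(2),"yaw",np.mean(a,0)[3].round(2),"F",np.mean(a,0)[4:7].round(1),"w",a[-1][7].round(3),"sd",np.std(a,0)[:4].round(2))
                                                                                                                                    ^^^^^^^^^^^^^^
AttributeError: 'float' object has no attribute 'round'
```

```bash
sed -i 's/a\[-1\]\[7\].round(3)/round(a[-1][7],3)/' h.py
python3 - <<'E'
from h import *
s=apose(); cv2.imwrite("pics/w3.png",s["color"]); print(px(s,(.565,.1905,.06)))
E
```

```text
t 2.5 pos [56.31 19.35 10.31] yaw 11.99 F [-0.  -0.1 -0. ] w 0.7 sd [0.01 0.01 0.04 0.01]
[320.26066795 287.45842503]
```

View pics/w3.png

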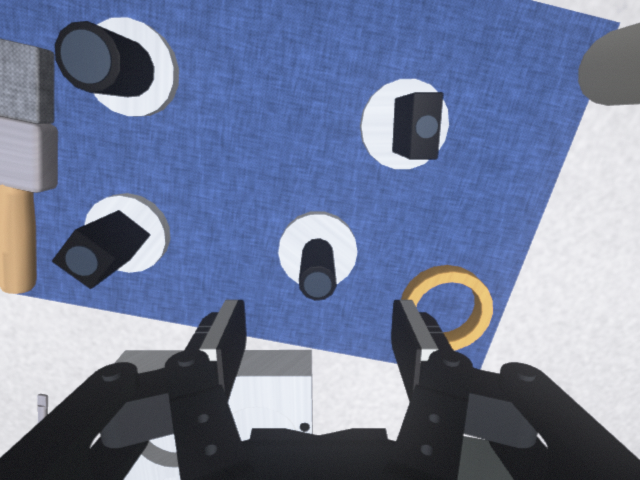

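Emit:
{"name": "arm_command", "arguments": {"targets": [[[0.1,-0.15,-3.5,0,0,0,6],[0.1,-0.15,-7.3,0,0,0,6],[0.1,-0.15,-7.3,0,0,0,6],[0.1,-0.15,-7.3,0,0,0,2.5],[0.1,-0.15,-7.3,0,0,0,1.5]]]}}

```text
clock: 2.92
ee_pos: [0.5648, 0.192, 0.0309]
eef_rot: [0.001, 0.629, 0.777, 0.001]
ft_force: [-0.1, -0.5, -0.5]
width: 0.432
```

Emit:
{"name": "arm_command", "arguments": {"targets": [[[0,0,0,0,0,0,1],[0,0,0,0,0,0,1],[0,0,0,0,0,0,1],[0,0,0,0,0,0,1],[0,0,0,0,0,0,1]]]}}

```text
clock: 3.33
ee_pos: [0.565, 0.192, 0.0316]
eef_rot: [0.001, 0.629, 0.777, 0.002]
ft_force: [-0.3, -0.6, 6.7]
width: 0.215
```

Emit:
{"name": "arm_command", "arguments": {"targets": [[[0,0,2,0,0,0,1],[0,0,5,0,0,0,1],[0,0,8,0,0,0,1],[0,0,8,0,0,0,1],[0,0,8,0,0,0,1]]]}}

```text
clock: 3.75
ee_pos: [0.5647, 0.192, 0.1117]
eef_rot: [0.002, 0.629, 0.777, 0.002]
ft_force: [-0.7, -0.5, -1.9]
width: 0.219
```

Run:
```python
from h import *
s=apose(3); cv2.imwrite("pics/w4.png",s["color"])
snap("scene","s4")
```

```text
t 3.9 pos [56.35 19.18 10.92] yaw 11.97 F [-0.7  0.2 -1.5] w 0.217 sd [0.02 0.   0.06 0.  ]
```

View pics/w4.png

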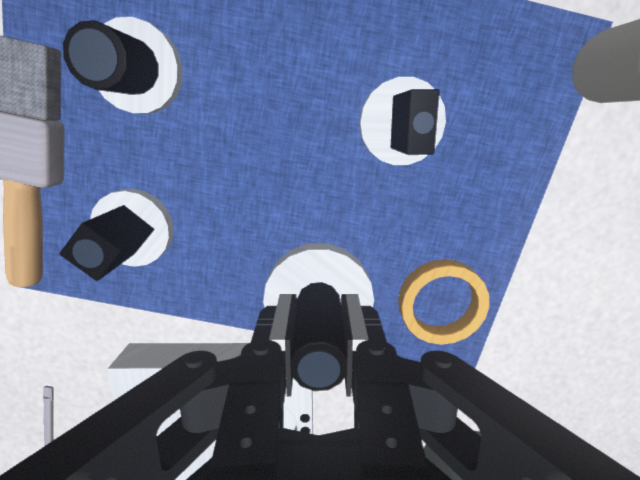

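View pics/s4.png

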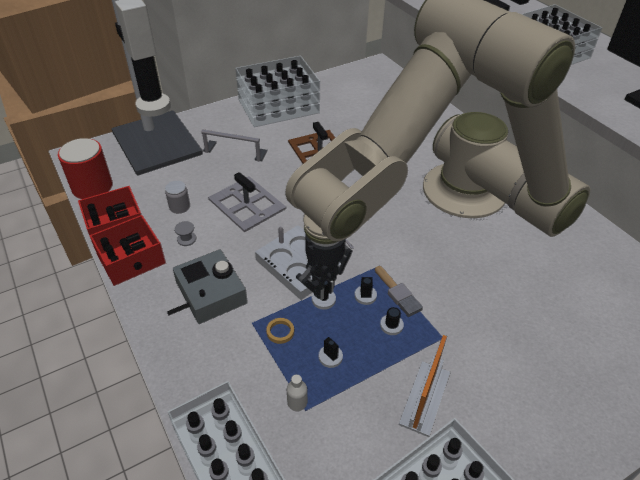

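Emit:
{"name": "arm_command", "arguments": {"targets": [[[0,0,3,0,0,0,1],[0,-2,6,0,0,0,1],[0,-5,9,0,0,0,1],[0,-9,9,0,0,0,1],[0,-13,9,0,0,0,1]]]}}

```text
clock: 4.37
ee_pos: [0.564, 0.0608, 0.2002]
eef_rot: [0.001, 0.629, 0.778, 0.001]
ft_force: [0.3, -1.4, -1.9]
width: 0.213
```

Emit:
{"name": "arm_command", "arguments": {"targets": [[[0,-4,0,0,0,0,1],[0,-8,0,0,0,0,1],[0,-11,0,0,0,0,1],[-1,-13,0,0,0,0,1],[-1,-13,0,0,0,0,1]]]}}

```text
clock: 4.78
ee_pos: [0.5527, -0.0718, 0.198]
eef_rot: [-0.001, 0.631, 0.776, -0.001]
ft_force: [-0.2, 0.2, -0.6]
width: 0.218
```

Run:
```python
from h import *
s=apose(5); cv2.imwrite("pics/w5.png",s["color"]); np.savez("w5.npz",**s)
```

```text
t 5.03 pos [55.37 -6.81 19.85] yaw 11.94 F [-0.1  0.1 -0.8] w 0.218 sd [0.03 0.1  0.02 0.09]
```

View pics/w5.png

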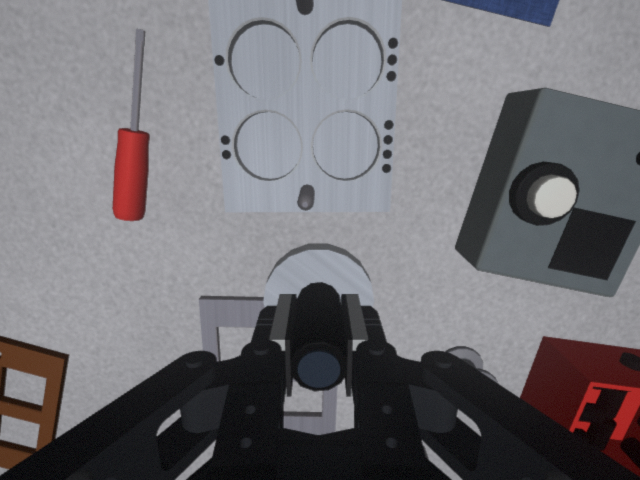

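Run:
```python
from h import *
s=np.load("w5.npz"); crop(s,"w5a",205,0,200,220,3)
```

```text
(no output)
```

View pics/w5a.png

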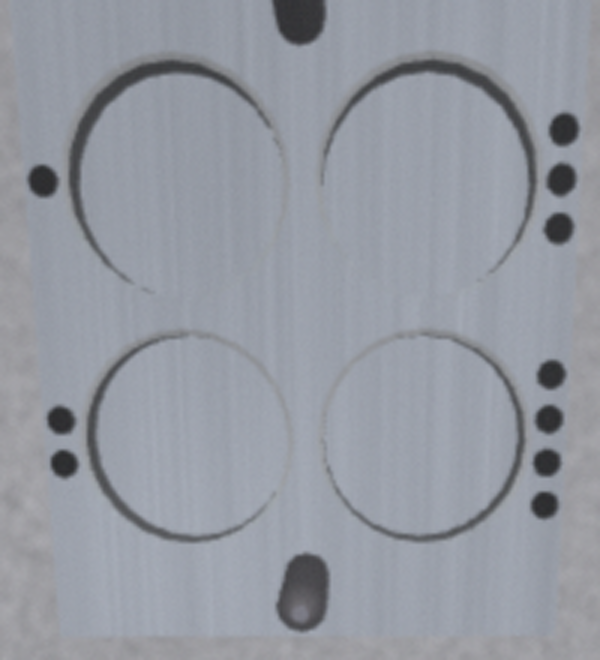

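Run:
```python
from h import *
from scipy.optimize import least_squares
s=np.load("w5.npz")
P=lambda c:np.array([(c[0]+.5)/3-.5+205,(c[1]+.5)/3-.5])
pts=[((-.031,.031),P((178,176))),((.031,.031),P((429,175))),((-.031,-.031),P((190,436))),((.031,-.031),P((423,435))),((-.068,-.083),P((60,636))),((.068,-.083),P((550,636)))]
def f(x):
    c,sn=np.cos(x[2]),np.sin(x[2]); e=[]
    for b,p in pts: e+=list(px(s,[x[0]+c*b[0]-sn*b[1],x[1]+sn*b[0]+c*b[1],.03])-p)
    return e
r=least_squares(f,[.528,.017,.2]); print(r.x[:2]*100,np.degrees(r.x[2]),r.fun.round(1))
x=r.x;c,sn=np.cos(x[2]),np.sin(x[2])
for a,b in [(-31,31),(-31,-31),(31,31),(31,-31)]: print("pocket",(x[:2]*100+np.array([c*a-sn*b,sn*a+c*b])/10).round(2))
# held module: barrel top (320,367), z top = tcpz -3.1+6
print("held top",(w(s,320,366,.1985+.029)*100).round(2),"tcp 55.37 -6.81")
for u,v in [(319,243),(265,293),(371,293)]: print("flange",(w(s,u,v,.1985-.031+.012)*100).round(2))
```

```text
[52.62466706  1.93067158] 11.899402857315351 [-0.7 -0.2  0.6  0.4 -1.3  0.6  0.5  1.1 -0.5 -1.1  1.6 -0.7]
pocket [48.95  4.32]
pocket [50.23 -1.74]
pocket [55.02  5.6 ]
pocket [56.3  -0.46]
held top [55.44 -6.55 22.75] tcp 55.37 -6.81
flange [54.86 -3.94 17.95]
flange [52.99 -6.74 17.95]
flange [57.62 -5.75 17.95]
```

Emit:
{"name": "arm_command", "arguments": {"targets": [[[-2,3.3,0,0,0,0,1],[-4,6.6,0,0,0,0,1],[-6.37,10.0,-2,0,0,0,1],[-6.37,10.8,-6,0,0,0,1],[-6.37,10.8,-9,0,0,0,1]]]}}

```text
clock: 5.45
ee_pos: [0.4887, 0.0433, 0.1085]
eef_rot: [0.0, 0.628, 0.778, 0.001]
ft_force: [0.4, -1.9, -1.7]
width: 0.217
```

Emit:
{"name": "arm_command", "arguments": {"targets": [[[0,0,-2.5,0,0,0,1],[0,0,-2.5,0,0,0,1],[0,0,-2.5,0,0,0,1]]]}}

```text
clock: 5.7
ee_pos: [0.4901, 0.0405, 0.084]
eef_rot: [-0.001, 0.629, 0.777, -0.0]
ft_force: [0.1, -1.0, -0.2]
width: 0.218
```

Run:
```python
from h import *
s=apose(3); cv2.imwrite("pics/w6.png",s["color"]); np.savez("w6.npz",**s)
s=snap("scene"); crop(s,"s6",240,220,130,90,6)
```

```text
t 5.85 pos [49.11  4.    8.55] yaw 12.01 F [ 0.3 -0.1 -0.9] w 0.218 sd [0.02 0.02 0.03 0.01]
```

View pics/w6.png

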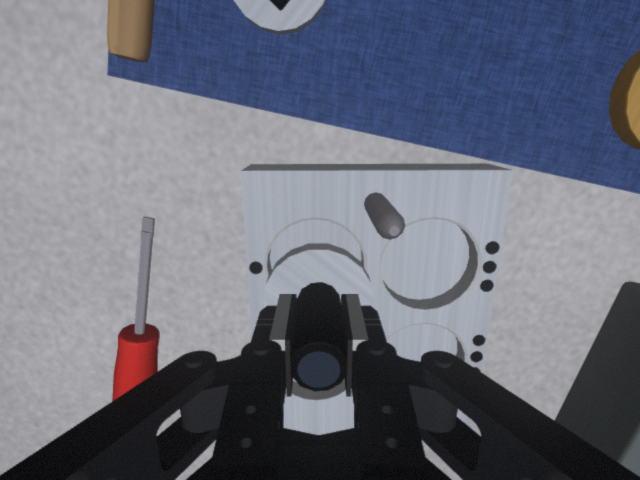

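View pics/s6.png

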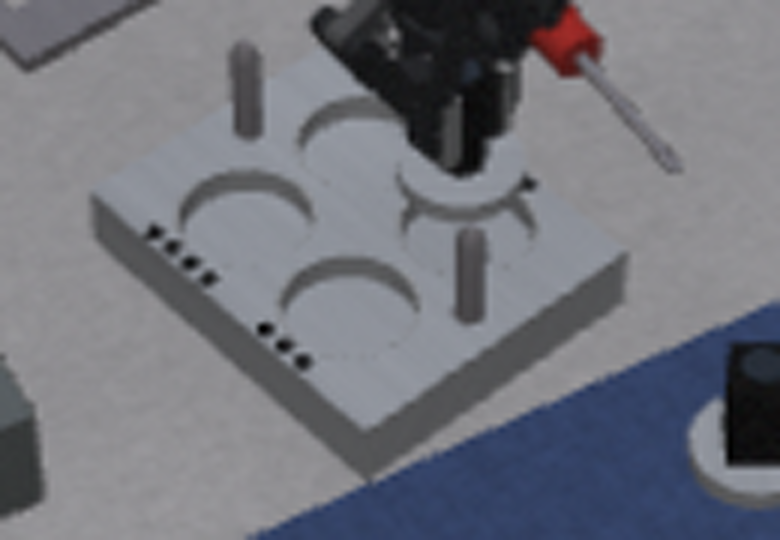

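Run:
```python
from h import *
s=np.load("w6.npz"); crop(s,"w6a",230,150,180,200,4)
p=np.array([-.207,.978,0]);j=np.array([.978,.207,0]); t=np.array([49.11,4.0,0])
for n,q,z in [("rim",(315.5,219),.03),("flange far",(318,243),.0665),("rimL",(268,258),.03),("rimR",(364,258),.03),("flL",(263,296),.0665),("flR",(373,296),.0665)]:
    a=w(s,*q,z)*100-t; print(n,"j",(a@j).round(2),"p",(a@p).round(2))
sc=snap("scene")
for z in (.03,.0665): print(px(sc,(.49,.04,z)))
```

```text
rim j -0.09 p 2.95
flange far j 0.03 p 2.84
rimL j -2.64 p 0.79
rimR j 2.5 p 0.79
flL j -2.43 p 0.34
flR j 2.49 p 0.34
[316.45632124 256.32250935]
[316.60744031 245.62183539]
```

View pics/w6a.png

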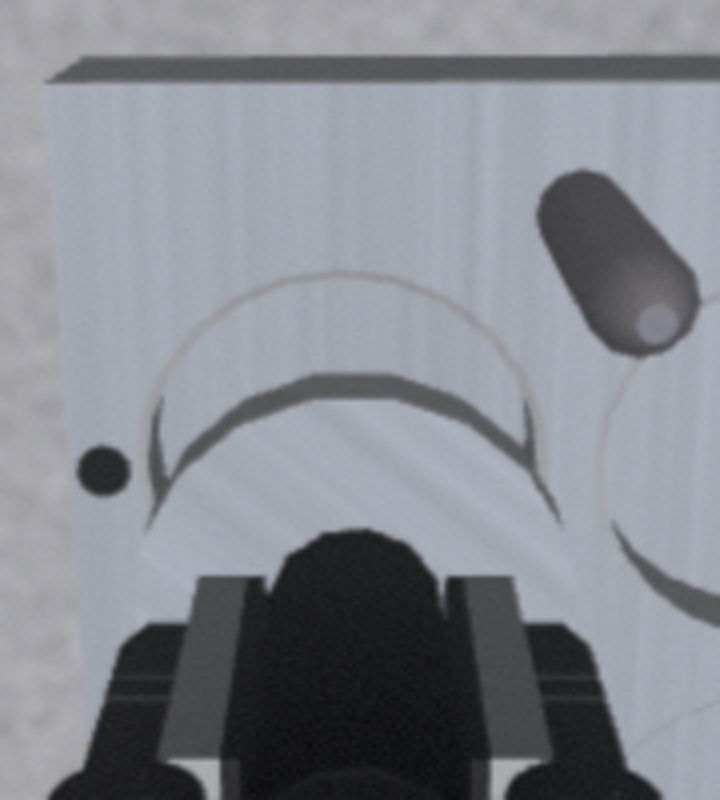

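Emit:
{"name": "arm_command", "arguments": {"targets": [[[-0.19,0.3,-0.5,0,0,0,1],[-0.19,0.3,-1.5,0,0,0,1],[-0.19,0.3,-2.4,0,0,0,1],[-0.19,0.3,-2.9,0,0,0,1],[-0.19,0.3,-3.3,0,0,0,1]]]}}

```text
clock: 6.37
ee_pos: [0.4883, 0.0427, 0.0506]
eef_rot: [-0.0, 0.63, 0.777, -0.0]
ft_force: [0.4, -0.7, -0.1]
width: 0.218
```

Emit:
{"name": "arm_command", "arguments": {"targets": [[[0,0,-0.3,0,0,0,1],[0,0,-0.5,0,0,0,1],[0,0,-0.6,0,0,0,1]]]}}

```text
clock: 6.62
ee_pos: [0.4884, 0.0427, 0.0474]
eef_rot: [0.001, 0.629, 0.777, 0.0]
ft_force: [-11.9, -0.3, 41.6]
width: 0.217
```

Run:
```python
from h import *
s=apose(2); cv2.imwrite("pics/w7.png",s["color"])
```

```text
t 6.72 pos [48.84  4.27  4.74] yaw 11.99 F [-9.1 -0.8 28.2] w 0.22 sd [0. 0. 0. 0.]
```

View pics/w7.png

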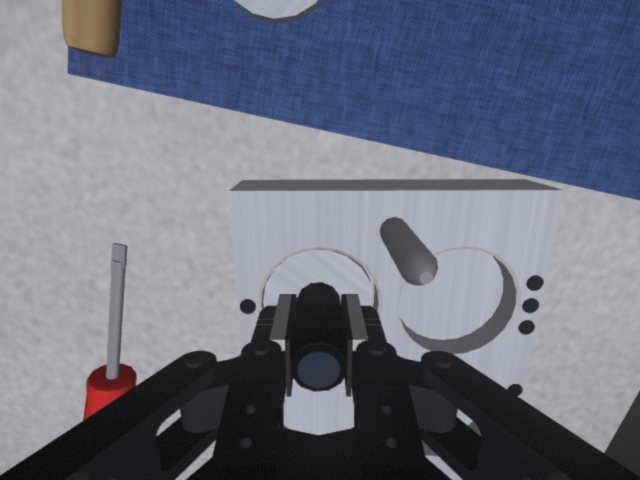

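Emit:
{"name": "arm_command", "arguments": {"targets": [[[0,0,0.1,0,0,0,4.5],[0,0,0.1,0,0,0,4.5],[0,0,0.3,0,0,0,4.5],[0,0,2,0,0,0,4.5],[0,0,6,0,0,0,4.5]]]}}

```text
clock: 7.13
ee_pos: [0.4862, 0.043, 0.1024]
eef_rot: [-0.004, 0.63, 0.777, -0.002]
ft_force: [0.3, 0.7, -0.7]
width: 0.525
```

Run:
```python
from h import *
s=apose(2); cv2.imwrite("pics/w8.png",s["color"])
s=snap("scene"); cv2.imwrite("pics/s8.png",s["color"])
```

```text
t 7.23 pos [49.04  4.26 11.03] yaw 11.99 F [2.6 0.5 4.1] w 0.529 sd [0.02 0.01 0.1  0.  ]
```

View pics/w8.png

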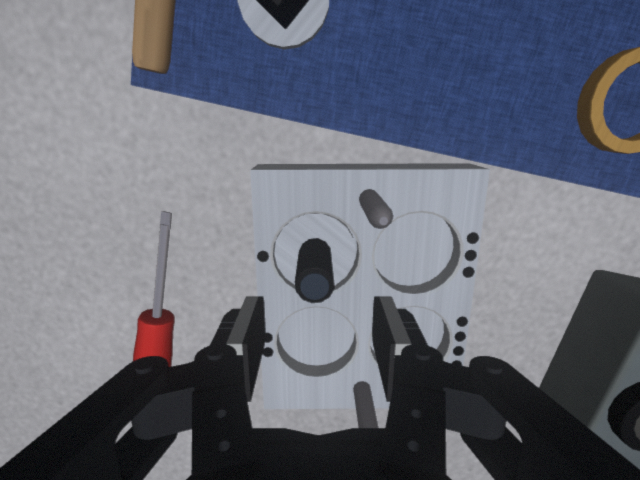

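View pics/s8.png

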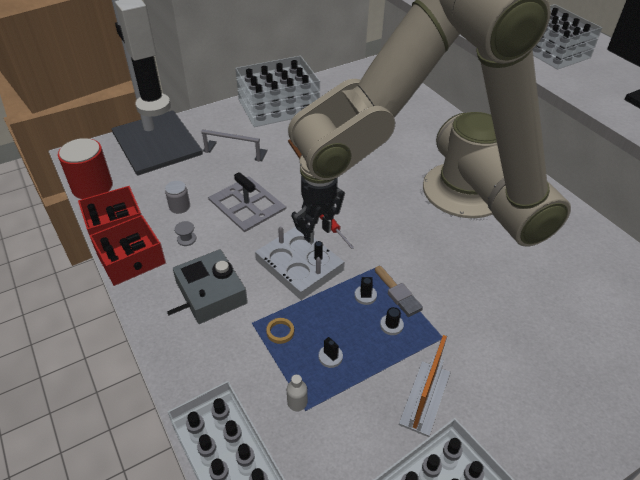

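Emit:
{"name": "arm_command", "arguments": {"targets": [[[-0.5,2.5,2,0,0,0,6],[-1.5,6.5,2,0,0,0,6],[-2.3,10.5,2,0,0,0,6],[-3,14.5,2,0,0,0,6],[-4,18.5,2,0,0,0,6]]]}}

```text
clock: 7.7
ee_pos: [0.4476, 0.2294, 0.1243]
eef_rot: [-0.0, 0.63, 0.777, -0.0]
ft_force: [1.2, -0.4, 0.3]
width: 0.703
```

Emit:
{"name": "arm_command", "arguments": {"targets": [[[-0.8,4.3,0,0,0,0,6],[-0.8,4.6,-1,0,0,0,6],[-0.8,4.6,-2,0,0,0,6],[-0.8,4.6,-2,0,0,0,6]]]}}

```text
clock: 8.03
ee_pos: [0.4388, 0.274, 0.1026]
eef_rot: [-0.001, 0.629, 0.778, -0.002]
ft_force: [-0.6, -1.5, 0.2]
width: 0.7
```

Run:
```python
from h import *
s=apose(3); cv2.imwrite("pics/w9.png",s["color"]); np.savez("w9.npz",**s); print(px(s,(.4423,.2735,.05)),px(s,(.4423,.2735,.012)))
```

```text
t 8.18 pos [43.99 27.35 10.43] yaw 11.96 F [0.4 0.3 0.2] w 0.697 sd [0.04 0.01 0.05 0.03]
[322.05759191 273.43607397] [321.60810019 250.23566978]
```

View pics/w9.png

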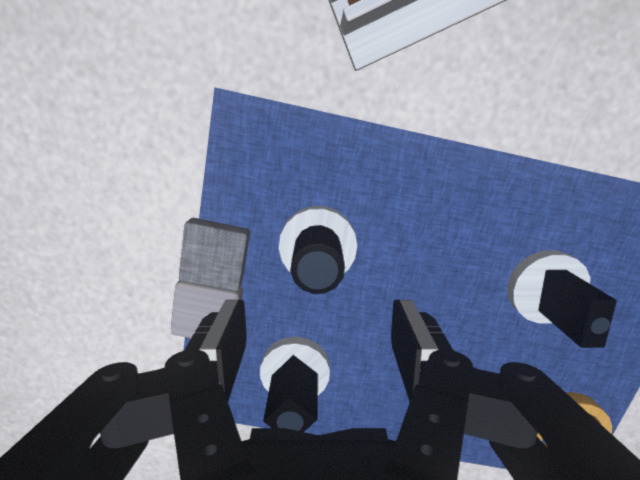

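Run:
```python
from h import *
s=np.load("w9.npz"); print(w(s,318,268,.05)*100); print(w(s,248,232,.015)*100,w(s,243,280,.015)*100)
crop(s,"w9a",180,190,200,140,4)
```

```text
[43.95055209 27.61289686  5.        ]
[39.50849856 27.67187393  1.5       ] [39.68271654 24.41581366  1.5       ]
```

View pics/w9a.png

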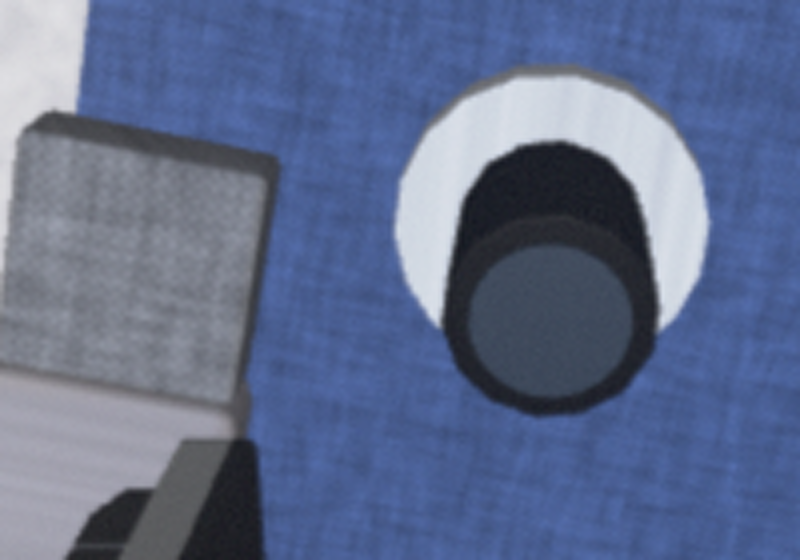

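Emit:
{"name": "arm_command", "arguments": {"targets": [[[0,0.2,0,0,0,0,4.4],[0,0.2,-1,0,0,0,4.4],[0,0.2,-4,0,0,0,4.4],[0,0.2,-7.3,0,0,0,4.4],[0,0.2,-7.3,0,0,0,4.4]]]}}

```text
clock: 8.6
ee_pos: [0.4382, 0.2745, 0.0282]
eef_rot: [-0.002, 0.63, 0.777, -0.003]
ft_force: [-1.1, -0.6, -0.7]
width: 0.514
```

Emit:
{"name": "arm_command", "arguments": {"targets": [[[0,0,0,0,0,0,2],[0,0,0,0,0,0,2],[0,0,0,0,0,0,2],[0,0,0,0,0,0,2],[0,0,0,0,0,0,2]]]}}

```text
clock: 9.02
ee_pos: [0.4407, 0.276, 0.0332]
eef_rot: [0.001, 0.629, 0.777, 0.001]
ft_force: [0.1, -0.0, -1.0]
width: 0.331
```

Run:
```python
from h import *
s=apose(2); cv2.imwrite("pics/w10.png",s["color"])
```

```text
t 9.12 pos [44.06 27.59  3.29] yaw 11.97 F [-0.   0.2  0.4] w 0.326 sd [0. 0. 0. 0.]
```

View pics/w10.png

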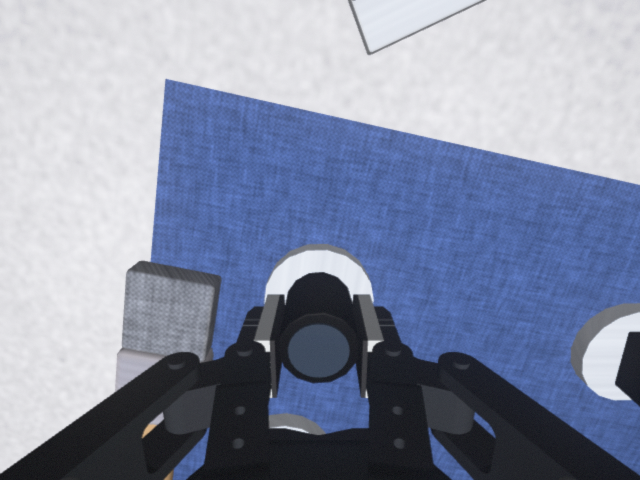

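Emit:
{"name": "arm_command", "arguments": {"targets": [[[0,0,3,0,0,0,2],[0,0,7,0,0,0,2],[0.5,-2.5,10.3,0,0,0,2],[1.3,-6.5,10.3,0,0,0,2],[2.1,-10.5,10.3,0,0,0,2]]]}}

```text
clock: 9.53
ee_pos: [0.4619, 0.1703, 0.1374]
eef_rot: [0.002, 0.628, 0.778, 0.002]
ft_force: [1.2, 0.4, -1.8]
width: 0.331
```

Emit:
{"name": "arm_command", "arguments": {"targets": [[[0.8,-4,0,0,0,0,2],[1.6,-8,0,0,0,0,2],[2.4,-12,0,0,0,0,2],[3.2,-16,0,0,0,0,2],[4,-18.8,0,0,0,0,2]]]}}

```text
clock: 9.95
ee_pos: [0.5014, -0.0203, 0.1355]
eef_rot: [0.0, 0.63, 0.776, -0.0]
ft_force: [0.6, 0.5, -1.8]
width: 0.333
```

Emit:
{"name": "arm_command", "arguments": {"targets": [[[0,0,0,0,0,0,2],[0,0,0,0,0,0,2]]]}}

```text
clock: 10.12
ee_pos: [0.5013, -0.0184, 0.1351]
eef_rot: [-0.0, 0.631, 0.776, 0.0]
ft_force: [-0.5, 0.3, -1.7]
width: 0.33
```

Run:
```python
from h import *
s=apose(3); cv2.imwrite("pics/w11.png",s["color"])
```

```text
t 10.27 pos [50.09 -1.66 13.52] yaw 11.98 F [-0.4 -0.  -1. ] w 0.33 sd [0.01 0.04 0.   0.05]
```

View pics/w11.png

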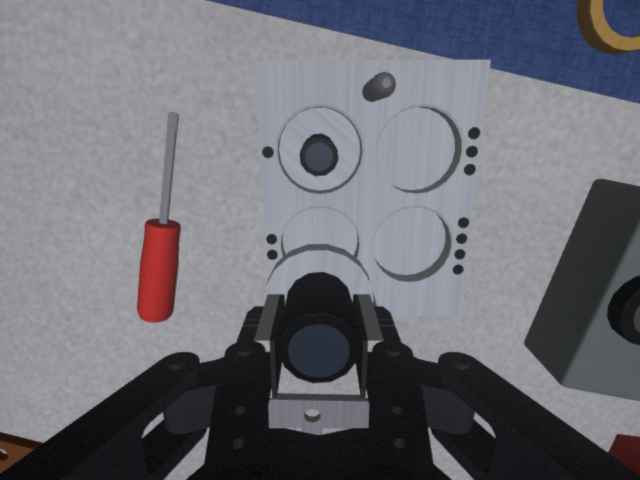

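Emit:
{"name": "arm_command", "arguments": {"targets": [[[0.06,-0.1,-3,0,0,0,2],[0.06,-0.1,-6,0,0,0,2],[0.06,-0.1,-7,0,0,0,2],[0.06,-0.1,-7.5,0,0,0,2],[0.06,-0.1,-8,0,0,0,2]]]}}

```text
clock: 10.68
ee_pos: [0.502, -0.0173, 0.0551]
eef_rot: [0.0, 0.629, 0.777, 0.0]
ft_force: [0.6, 0.0, -1.4]
width: 0.335
```

Emit:
{"name": "arm_command", "arguments": {"targets": [[[0,0,-0.3,0,0,0,2],[0,0,-0.5,0,0,0,2],[0,0,-0.6,0,0,0,2],[0,0,-0.65,0,0,0,2]]]}}

```text
clock: 11.02
ee_pos: [0.502, -0.0182, 0.049]
eef_rot: [0.0, 0.629, 0.777, 0.0]
ft_force: [0.3, 0.0, -2.2]
width: 0.333
```

Run:
```python
from h import *
s=apose(2); cv2.imwrite("pics/w12.png",s["color"])
```

```text
t 11.12 pos [50.2  -1.82  4.9 ] yaw 11.97 F [ 0.9 -0.2 -1.7] w 0.332 sd [0. 0. 0. 0.]
```

View pics/w12.png

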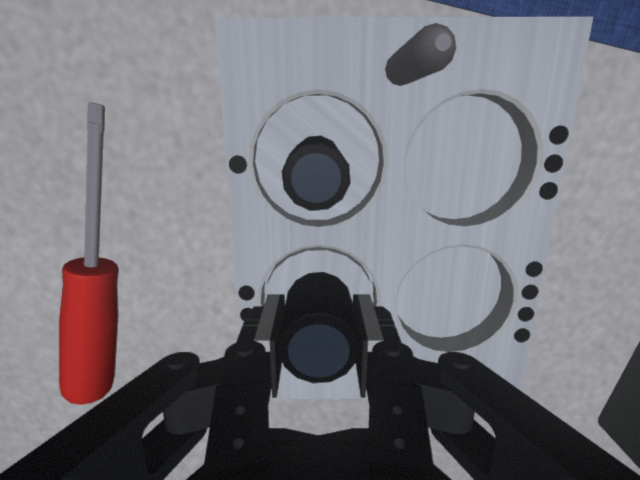

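Emit:
{"name": "arm_command", "arguments": {"targets": [[[0,0,-0.1,0,0,0,2],[0,0,-0.15,0,0,0,2]]]}}

```text
clock: 11.28
ee_pos: [0.5021, -0.0183, 0.0488]
eef_rot: [0.001, 0.629, 0.777, 0.0]
ft_force: [-5.7, 2.2, 22.3]
width: 0.332
```

Emit:
{"name": "arm_command", "arguments": {"targets": [[[0,0,0,0,0,0,5],[0,0,0,0,0,0,5],[0,0,0.3,0,0,0,5],[0,0,2,0,0,0,5],[0,0,6,0,0,0,5]]]}}

```text
clock: 11.7
ee_pos: [0.4999, -0.0178, 0.1046]
eef_rot: [-0.004, 0.63, 0.777, -0.002]
ft_force: [0.7, -1.1, -0.4]
width: 0.587
```

Run:
```python
from h import *
s=apose(2); cv2.imwrite("pics/w13.png",s["color"])
s=snap("scene"); crop(s,"s13",240,220,200,150,4)
```

```text
t 11.8 pos [50.4  -1.87 11.27] yaw 11.99 F [1.8 0.5 4.2] w 0.584 sd [0.01 0.01 0.11 0.  ]
```

View pics/w13.png

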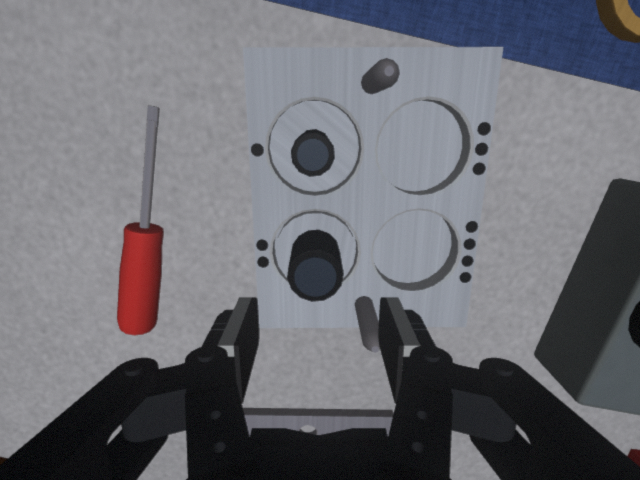

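View pics/s13.png

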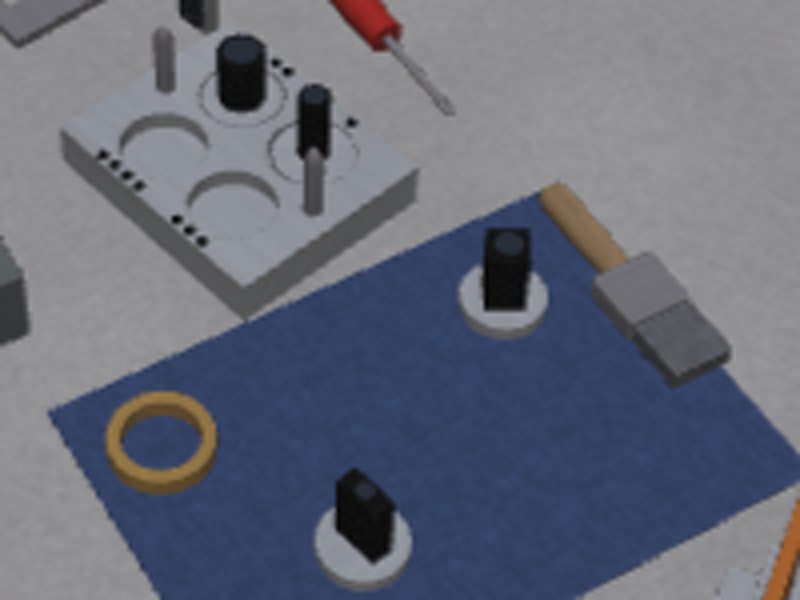

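Emit:
{"name": "arm_command", "arguments": {"targets": [[[-1,3,2,0,0,7,6],[-2,7,2,0,0,14,6],[-3,11,2,0,0,21,6],[-4,15,2,0,0,28,6],[-5,18,1,0,0,35,6]]]}}

```text
clock: 12.27
ee_pos: [0.4514, 0.1642, 0.1177]
eef_rot: [0.001, 0.364, 0.932, 0.001]
ft_force: [0.5, 0.4, 0.5]
width: 0.703
```

Emit:
{"name": "arm_command", "arguments": {"targets": [[[-0.8,1.6,-1,0,0,7,6],[-0.8,1.6,-1,0,0,7,6],[-0.8,1.6,-1,0,0,7,6]]]}}

```text
clock: 12.52
ee_pos: [0.4432, 0.1782, 0.1064]
eef_rot: [-0.001, 0.309, 0.951, -0.0]
ft_force: [0.6, 0.7, -0.1]
width: 0.705
```

Run:
```python
from h import *
s=apose(3); cv2.imwrite("pics/w14.png",s["color"]); np.savez("w14.npz",**s); print(px(s,(.4455,.177,.056)))
```

```text
t 12.67 pos [44.43 17.71 10.71] yaw 53.81 F [ 0.2 -0.2 -0.4] w 0.703 sd [0.02 0.02 0.02 0.02]
[318.06033003 276.1155031 ]
```

View pics/w14.png

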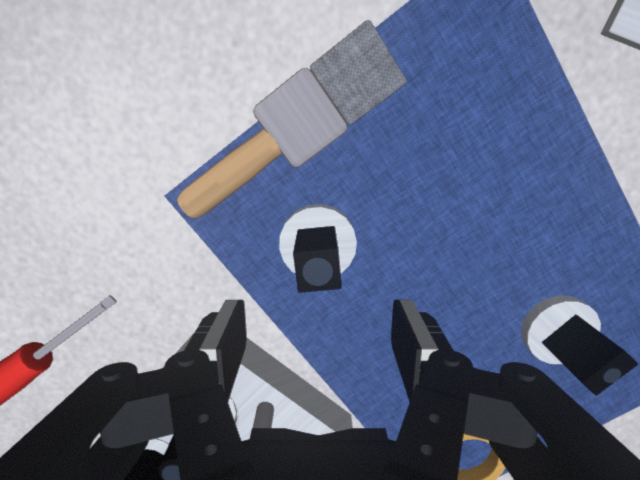

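Emit:
{"name": "arm_command", "arguments": {"targets": [[[-0.1,0.15,-1,0,0,4,5],[-0.1,0.15,-4.5,0,0,4,5],[-0.1,0.15,-7.6,0,0,4,5],[-0.1,0.15,-7.6,0,0,4,5],[-0.1,0.15,-7.6,0,0,4,1.5]]]}}

```text
clock: 13.08
ee_pos: [0.443, 0.1785, 0.031]
eef_rot: [-0.001, 0.277, 0.961, -0.0]
ft_force: [0.5, 0.4, 0.2]
width: 0.456
```

Emit:
{"name": "arm_command", "arguments": {"targets": [[[0,0,0,0,0,0,1.5],[0,0,0,0,0,0,1.5],[0,0,0,0,0,0,1.5],[0,0,0,0,0,0,1.5],[0,0,0,0,0,0,1.5]]]}}

```text
clock: 13.5
ee_pos: [0.444, 0.1792, 0.0328]
eef_rot: [0.002, 0.276, 0.961, 0.001]
ft_force: [-0.3, -1.8, 9.1]
width: 0.272
```

Run:
```python
from h import *
s=apose(2); cv2.imwrite("pics/w15.png",s["color"])
```

```text
t 13.6 pos [44.4  17.93  3.28] yaw 57.98 F [ 0.3 -2.1  8.6] w 0.277 sd [0. 0. 0. 0.]
```

View pics/w15.png

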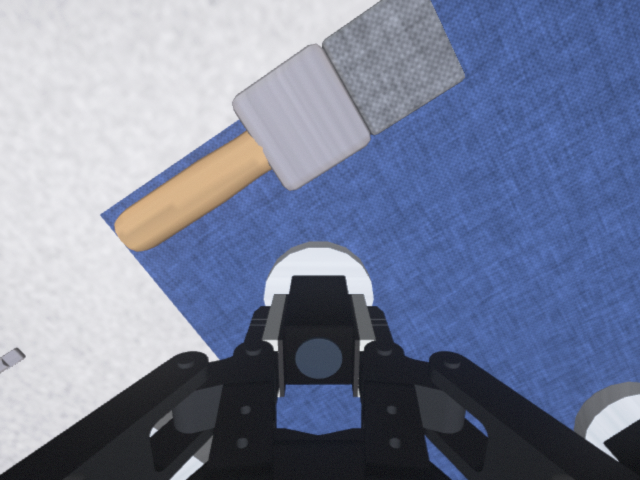

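Emit:
{"name": "arm_command", "arguments": {"targets": [[[0,0,3,0,0,0,1.5],[0,0,7,0,0,0,1.5],[1.5,-1.5,10.3,0,0,-7,1.5],[4,-4,10.3,0,0,-14,1.5],[6.5,-6.7,10.3,0,0,-21,1.5]]]}}

```text
clock: 14.02
ee_pos: [0.5091, 0.1122, 0.1374]
eef_rot: [0.003, 0.448, 0.894, 0.001]
ft_force: [0.1, 1.2, -1.6]
width: 0.272
```

Emit:
{"name": "arm_command", "arguments": {"targets": [[[2,-2.7,0,0,0,-7,1.5],[4,-5.7,0,0,0,-14,1.5],[4,-5.7,0,0,0,-21,1.5],[4,-5.7,0,0,0,-25,1.5],[4,-5.7,0,0,0,-25,1.5]]]}}

```text
clock: 14.43
ee_pos: [0.5479, 0.0548, 0.1347]
eef_rot: [0.0, 0.631, 0.776, 0.0]
ft_force: [0.5, 0.1, -1.2]
width: 0.27
```

Run:
```python
from h import *
s=apose(4); cv2.imwrite("pics/w16.png",s["color"])
```

```text
t 14.63 pos [54.77  5.55 13.46] yaw 12.1 F [ 0.  -0.5 -1.3] w 0.27 sd [0.   0.02 0.01 0.04]
```

View pics/w16.png

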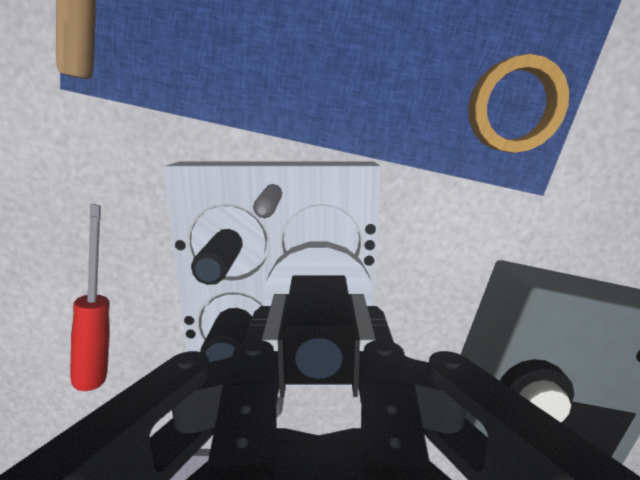

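Emit:
{"name": "arm_command", "arguments": {"targets": [[[0.2,0.04,-3,0,0,0,1.5],[0.2,0.04,-6,0,0,0,1.5],[0.2,0.04,-7,0,0,0,1.5],[0.2,0.04,-7.5,0,0,0,1.5],[0.2,0.04,-8,0,0,0,1.5]]]}}

```text
clock: 15.05
ee_pos: [0.5504, 0.0557, 0.0547]
eef_rot: [0.001, 0.629, 0.777, 0.0]
ft_force: [1.0, -1.1, -0.8]
width: 0.27
```

Emit:
{"name": "arm_command", "arguments": {"targets": [[[0,0,-0.3,0,0,0,1.5],[0,0,-0.5,0,0,0,1.5],[0,0,-0.65,0,0,0,1.5],[0,0,-0.7,0,0,0,1.5]]]}}

```text
clock: 15.38
ee_pos: [0.5503, 0.0557, 0.0488]
eef_rot: [0.001, 0.629, 0.777, 0.0]
ft_force: [-5.1, -0.8, 15.0]
width: 0.274
```

Run:
```python
from h import *
s=apose(2); cv2.imwrite("pics/w17.png",s["color"])
```

```text
t 15.48 pos [55.03  5.57  4.88] yaw 11.99 F [-3.  -1.3  9.2] w 0.27 sd [0. 0. 0. 0.]
```

View pics/w17.png

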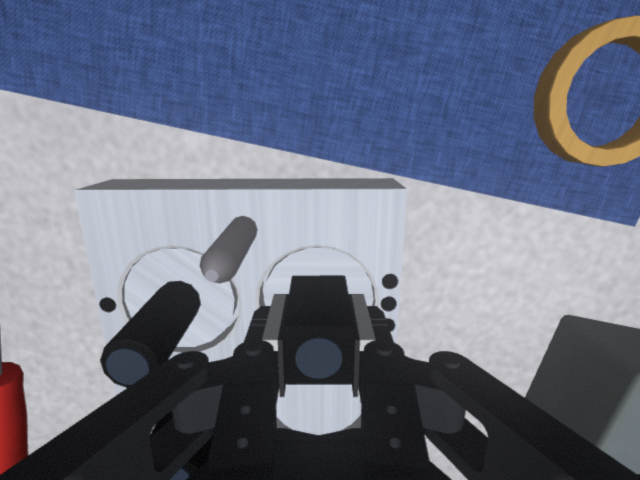

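Emit:
{"name": "arm_command", "arguments": {"targets": [[[0,0,0,0,0,0,4.2],[0,0,0,0,0,0,4.2],[0,0,0.3,0,0,0,4.2],[0,0,2,0,0,0,4.2],[0,0,6,0,0,0,4.2]]]}}

```text
clock: 15.9
ee_pos: [0.5478, 0.0559, 0.1042]
eef_rot: [-0.004, 0.63, 0.777, -0.002]
ft_force: [0.3, -0.2, -1.2]
width: 0.489
```

Run:
```python
from h import *
s=apose(2); cv2.imwrite("pics/w18.png",s["color"])
s=snap("scene"); crop(s,"s18",240,220,200,150,4)
```

```text
t 16.0 pos [55.22  5.56 11.32] yaw 11.99 F [2.5 0.3 3.3] w 0.494 sd [0.02 0.   0.1  0.  ]
```

View pics/w18.png

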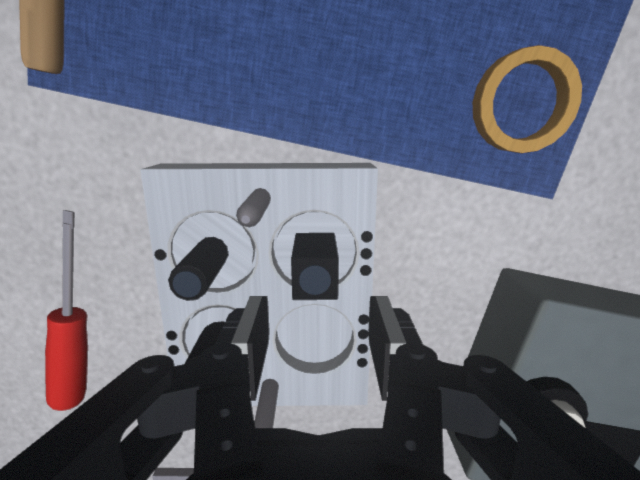

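View pics/s18.png

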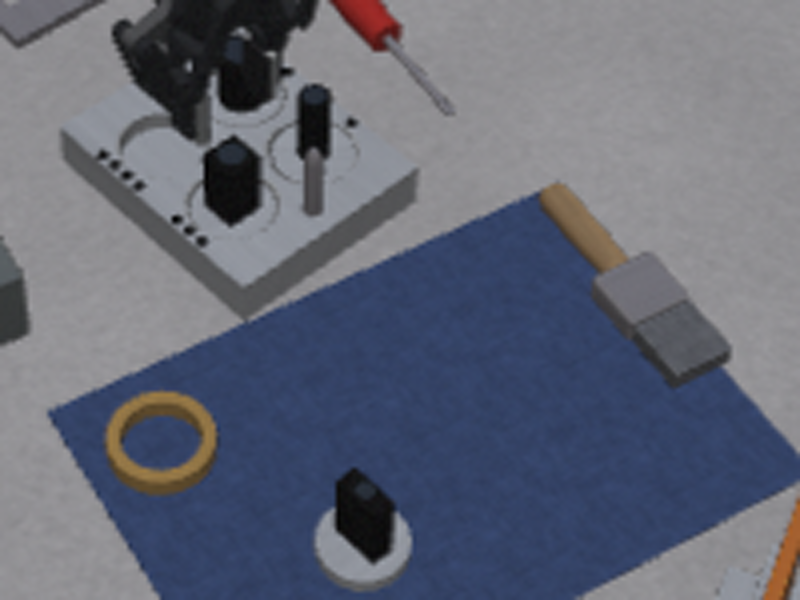

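Emit:
{"name": "arm_command", "arguments": {"targets": [[[0.8,3.5,1.5,0,0,0,5],[1.6,7.5,1.5,0,0,0,5],[2.4,11.5,1.5,0,0,0,5],[3.2,15.5,1.5,0,0,0,5],[4,19.5,1,0,0,0,5]]]}}

```text
clock: 16.47
ee_pos: [0.59, 0.2527, 0.1171]
eef_rot: [0.0, 0.63, 0.777, 0.0]
ft_force: [0.7, -0.8, 0.4]
width: 0.582
```

Emit:
{"name": "arm_command", "arguments": {"targets": [[[0.5,2.5,-1,0,0,0,5],[0.5,2.5,-1.5,0,0,0,5],[0.5,2.5,-1.5,0,0,0,5]]]}}

```text
clock: 16.72
ee_pos: [0.5936, 0.2767, 0.0995]
eef_rot: [-0.001, 0.629, 0.778, -0.002]
ft_force: [-0.2, -0.5, 0.1]
width: 0.586
```

Run:
```python
from h import *
s=apose(3); cv2.imwrite("pics/w19.png",s["color"]); print(px(s,(.5975,.276,.056)))
```

```text
t 16.87 pos [59.45 27.51 10.14] yaw 11.96 F [ 0.3 -0.2  0.1] w 0.588 sd [0.03 0.04 0.06 0.04]
[323.77959023 278.78067834]
```

View pics/w19.png

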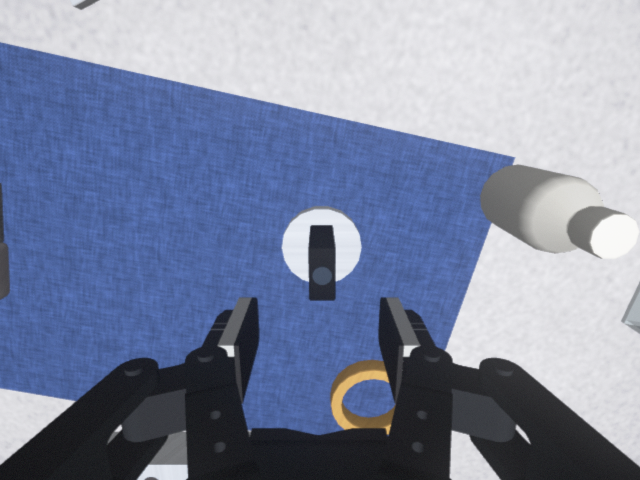

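Emit:
{"name": "arm_command", "arguments": {"targets": [[[0.17,0.28,-1,0,0,0,4],[0.17,0.28,-4,0,0,0,4],[0.17,0.28,-7,0,0,0,4],[0.17,0.28,-7,0,0,0,4],[0.17,0.28,-7,0,0,0,0.5]]]}}

```text
clock: 17.28
ee_pos: [0.5962, 0.2778, 0.0313]
eef_rot: [-0.001, 0.63, 0.777, -0.001]
ft_force: [0.4, -0.3, 0.8]
width: 0.342
```

Emit:
{"name": "arm_command", "arguments": {"targets": [[[0,0,0,0,0,0,0.5],[0,0,0,0,0,0,0.5],[0,0,0,0,0,0,0.5],[0,0,0,0,0,0,0.5],[0,0,0,0,0,0,0.5]]]}}

```text
clock: 17.7
ee_pos: [0.5975, 0.2786, 0.0341]
eef_rot: [0.001, 0.629, 0.777, 0.001]
ft_force: [-0.0, -0.5, 6.5]
width: 0.156
```

Run:
```python
from h import *
s=apose(2); cv2.imwrite("pics/w20.png",s["color"])
```

```text
t 17.8 pos [59.75 27.86  3.41] yaw 11.97 F [ 0.1 -0.7  7. ] w 0.156 sd [0. 0. 0. 0.]
```

View pics/w20.png

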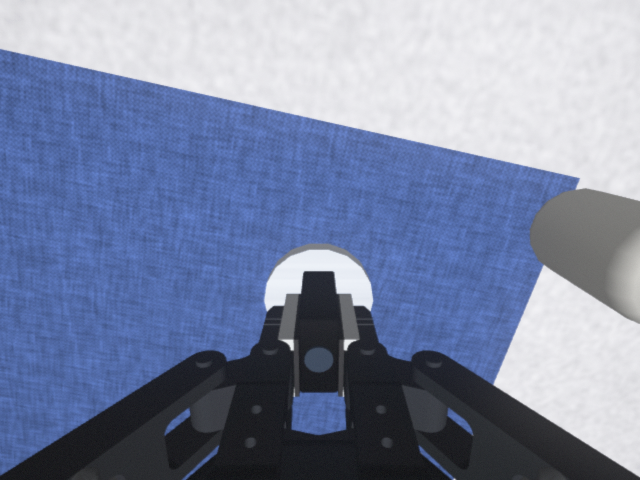

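Emit:
{"name": "arm_command", "arguments": {"targets": [[[0,0,3,0,0,0,0.5],[0,0,7,0,0,0,0.5],[-0.3,-2.5,10.3,0,0,0,0.5],[-0.8,-6.5,10.3,0,0,0,0.5],[-1.3,-10.5,10.3,0,0,0,0.5]]]}}

```text
clock: 18.22
ee_pos: [0.5839, 0.1732, 0.1378]
eef_rot: [0.002, 0.629, 0.778, 0.002]
ft_force: [-0.1, -1.4, -1.9]
width: 0.156
```

Emit:
{"name": "arm_command", "arguments": {"targets": [[[-0.5,-4,0,0,0,0,0.5],[-1,-8,0,0,0,0,0.5],[-1.5,-12,0,0,0,0,0.5],[-2,-16,0,0,0,0,0.5],[-2.17,-17.8,0,0,0,0,0.5]]]}}

```text
clock: 18.63
ee_pos: [0.5612, -0.0085, 0.1357]
eef_rot: [0.001, 0.631, 0.776, -0.0]
ft_force: [0.4, -1.4, -1.6]
width: 0.154
```

Emit:
{"name": "arm_command", "arguments": {"targets": [[[0,0,0,0,0,0,0.5],[0,0,0,0,0,0,0.5]]]}}

```text
clock: 18.8
ee_pos: [0.5618, -0.0052, 0.1355]
eef_rot: [0.0, 0.63, 0.776, 0.0]
ft_force: [-0.5, -0.1, -1.5]
width: 0.155
```

Run:
```python
from h import *
s=apose(3); cv2.imwrite("pics/w21.png",s["color"])
```

```text
t 18.95 pos [56.19 -0.37 13.54] yaw 12.01 F [-0.2 -0.  -1. ] w 0.151 sd [0.   0.04 0.01 0.04]
```

View pics/w21.png

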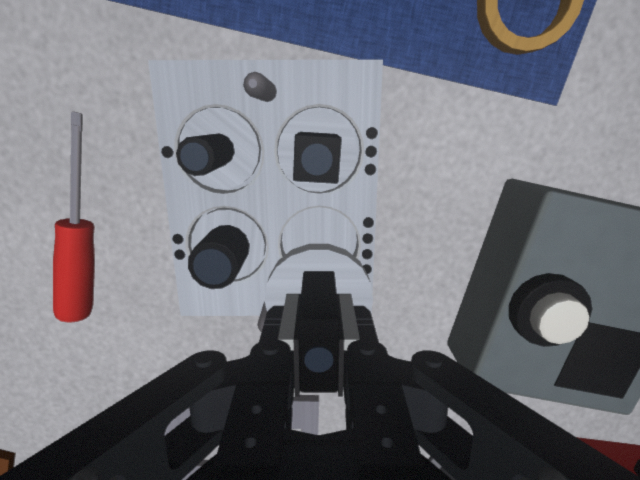

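Emit:
{"name": "arm_command", "arguments": {"targets": [[[0.08,-0.1,-3,0,0,0,0.5],[0.08,-0.1,-6,0,0,0,0.5],[0.08,-0.1,-7,0,0,0,0.5],[0.08,-0.1,-7.5,0,0,0,0.5],[0.08,-0.1,-8,0,0,0,0.5]]]}}

```text
clock: 19.37
ee_pos: [0.5631, -0.0049, 0.0555]
eef_rot: [0.0, 0.629, 0.777, 0.0]
ft_force: [0.3, -1.1, -1.4]
width: 0.156
```

Emit:
{"name": "arm_command", "arguments": {"targets": [[[0,0,-0.3,0,0,0,0.5],[0,0,-0.5,0,0,0,0.5],[0,0,-0.65,0,0,0,0.5],[0,0,-0.7,0,0,0,0.5]]]}}

```text
clock: 19.7
ee_pos: [0.5632, -0.0054, 0.05]
eef_rot: [0.001, 0.629, 0.777, 0.001]
ft_force: [-4.6, 0.3, 15.3]
width: 0.154
```

Run:
```python
from h import *
s=apose(2); cv2.imwrite("pics/w22.png",s["color"])
```

```text
t 19.8 pos [56.32 -0.55  5.  ] yaw 11.98 F [-3.   0.8  9.9] w 0.154 sd [0. 0. 0. 0.]
```

View pics/w22.png

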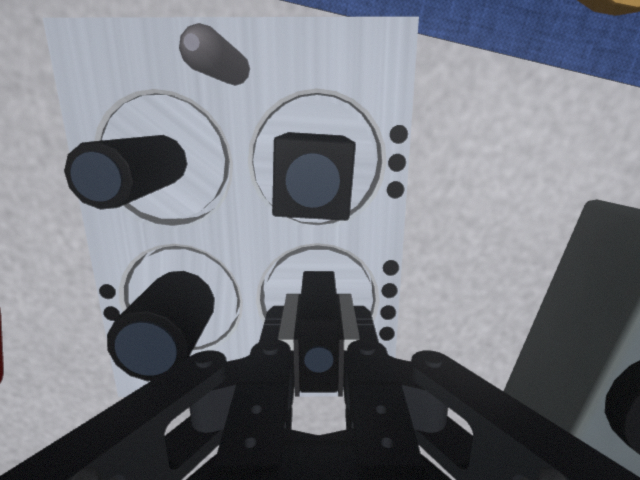

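Emit:
{"name": "arm_command", "arguments": {"targets": [[[0,0,0,0,0,0,3.2],[0,0,0,0,0,0,3.2],[0,0,0.3,0,0,0,3.2],[0,0,2,0,0,0,3.2],[0,0,6,0,0,0,3.2]]]}}

```text
clock: 20.22
ee_pos: [0.5606, -0.0052, 0.1052]
eef_rot: [-0.004, 0.63, 0.777, -0.002]
ft_force: [1.8, -0.7, 0.1]
width: 0.373
```

Emit:
{"name": "arm_command", "arguments": {"targets": [[[0,-2,4,0,0,0,5],[-0.5,-6,5,0,0,0,5],[-1,-10,5,0,0,0,5],[-1.5,-14,5,0,0,0,5],[-1.7,-18,5,0,0,0,5]]]}}

```text
clock: 20.63
ee_pos: [0.545, -0.1873, 0.159]
eef_rot: [0.0, 0.629, 0.777, 0.0]
ft_force: [0.6, -0.9, 0.3]
width: 0.583
```

Emit:
{"name": "arm_command", "arguments": {"targets": [[[-0.3,-4,0,0,0,0,5],[-0.3,-5.6,0,0,0,0,5],[-0.3,-5.6,0,0,0,0,5],[-0.3,-5.6,0,0,0,0,5]]]}}

```text
clock: 20.97
ee_pos: [0.5425, -0.2416, 0.158]
eef_rot: [-0.0, 0.63, 0.777, 0.0]
ft_force: [-0.5, 0.9, -0.0]
width: 0.585
```

Run:
```python
from h import *
s=apose(3); cv2.imwrite("pics/w23.png",s["color"]); np.savez("w23.npz",**s)
s=snap("top","t23"); s=snap("scene"); crop(s,"s23",180,160,200,150,4)
```

```text
t 21.12 pos [ 54.28 -24.02  15.82] yaw 12.03 F [0.1 0.8 0.1] w 0.589 sd [0.01 0.03 0.01 0.04]
```

View pics/w23.png

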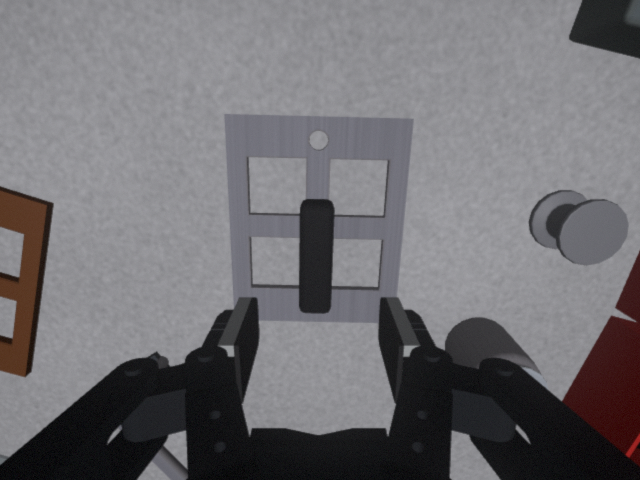

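View pics/s23.png

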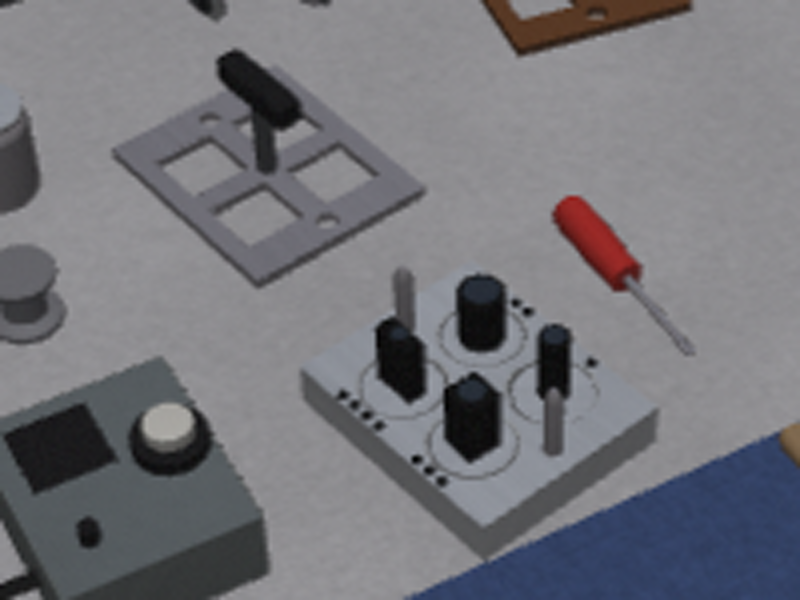

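View pics/t23.png

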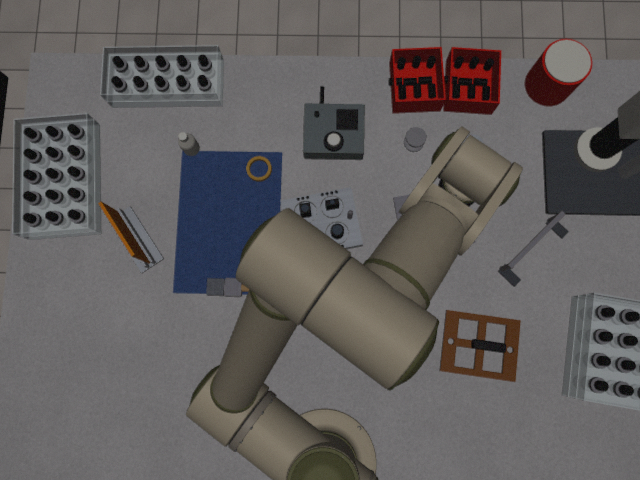

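Run:
```python
from h import *
s=np.load("w23.npz"); crop(s,"w23a",215,100,205,225,3)
```

View pics/w23a.png

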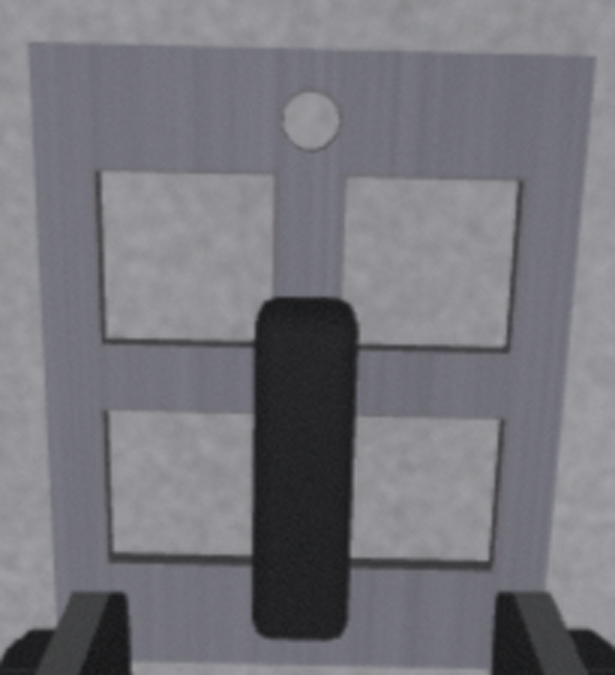

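Run:
```python
from h import *
from scipy.optimize import least_squares
s=np.load("w23.npz")
P=lambda c:np.array([(c[0]+.5)/3-.5+215,(c[1]+.5)/3-.5+100])
pts=[((-68,83,8),(28,43)),((68,83,8),(596,58)),((0,66,8),(311,122)),((-53,53,8),(97,172)),((-9,53,8),(274,174)),((9,53,8),(345,177)),((53,53,8),(522,181)),((-53,-9,8),(104,410)),((53,-9,8),(503,418))]
def f(x,pts=pts):
    c,sn=np.cos(x[2]),np.sin(x[2]); e=[]
    for b,p in pts:
        b=np.array(b)/1000; e+=list(px(s,[x[0]+c*b[0]-sn*b[1],x[1]+sn*b[0]+c*b[1],b[2]])-P(p))
    return e
r=least_squares(f,[.543,-.242,.18]); print(r.x[:2]*100,np.degrees(r.x[2]),r.fun.round(1))
for c in [(305,305),(303,630)]: print(w(s,*P(c),.085)*100)
x=r.x;
for b in (35,-35): print("bar end pred", x[0]*100-np.sin(x[2])*b/10, x[1]*100+np.cos(x[2])*b/10)
```

```text
[ 54.18491651 -24.18239057] 10.69687751935012 [-0.3 -0.6  0.3 -0.9 -0.1 -0.  -0.9 -0.3 -0.3  0.5  0.3  0.1  0.7  0.2
 -0.5  0.6  0.7  0.9]
[ 53.46510609 -20.57326464   8.5       ]
[ 54.82318529 -27.17895811   8.5       ]
bar end pred 53.53527078524462 -20.743210374338823
bar end pred 54.8345622409588 -27.62157076858309
```

Emit:
{"name": "arm_command", "arguments": {"targets": [[[-0.1,-0.16,-3,0,0,-1.3,4.5],[-0.1,-0.16,-6.5,0,0,-1.3,4.5],[-0.1,-0.16,-9.4,0,0,-1.3,4.5],[-0.1,-0.16,-9.4,0,0,-1.3,4.5],[-0.1,-0.16,-9.4,0,0,-1.3,1]]]}}

```text
clock: 21.63
ee_pos: [0.5416, -0.2422, 0.0639]
eef_rot: [-0.001, 0.638, 0.77, -0.0]
ft_force: [-0.4, -0.9, 1.0]
width: 0.399
```

Emit:
{"name": "arm_command", "arguments": {"targets": [[[0,0,0,0,0,0,1],[0,0,0,0,0,0,1],[0,0,0,0,0,0,1],[0,0,0,0,0,0,1],[0,0,0,0,0,0,1]]]}}

```text
clock: 22.05
ee_pos: [0.5427, -0.2434, 0.0663]
eef_rot: [0.002, 0.638, 0.77, 0.0]
ft_force: [1.7, 1.8, 6.7]
width: 0.224
```

Run:
```python
from h import *
s=apose(2); cv2.imwrite("pics/w24.png",s["color"]); np.savez("w24.npz",**s)
```

```text
t 22.15 pos [ 54.27 -24.34   6.63] yaw 10.68 F [1.1 2.4 7. ] w 0.224 sd [0. 0. 0. 0.]
```

View pics/w24.png

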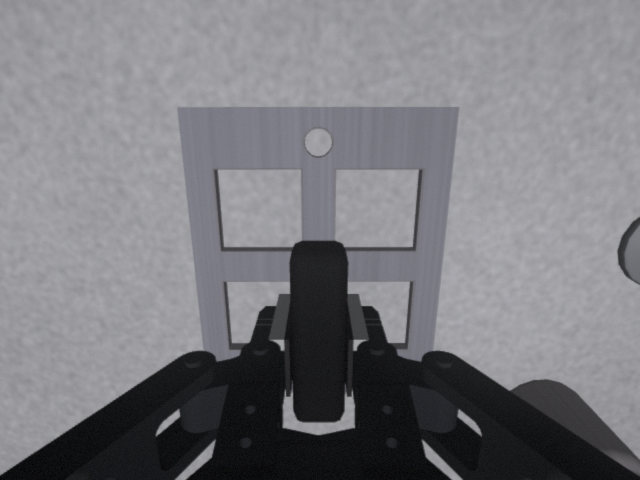

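```bash
cat > fitp.py <<'E'
from h import *
from scipy.optimize import least_squares
def fitpl(s,pts,z0,x0):
    def f(x):
        c,sn=np.cos(x[2]),np.sin(x[2]); e=[]
        for b,p in pts:
            b=np.array(b)/1000; e+=list(px(s,[x[0]+c*b[0]-sn*b[1],x[1]+sn*b[0]+c*b[1],b[2]+z0])-np.array(p))
        return e
    r=least_squares(f,x0); print((r.x[:2]*100).round(2),np.degrees(r.x[2]).round(2),r.fun.round(1)); return r.x
E
python3 - <<'E'
from fitp import *
s=np.load("w24.npz")
x=fitpl(s,[((-68,83,8),(178,107)),((68,83,8),(459,107)),((0,66,8),(318.3,142)),((-53,53,8),(215,169)),((53,53,8),(421.5,169)),((-9,53,8),(301,169)),((9,53,8),(336,169)),((-53,-9,8),(225,282)),((53,-9,8),(411,282))],0,[.542,-.242,.18])
E
```

```text
[ 54.29 -24.17] 10.64 [-1.3 -0.9  0.9 -0.5  0.1  0.8 -1.7  0.3  1.8  0.4 -0.4  0.3  0.2  0.4
 -2.3  0.2  2.7  0.1]
```

Emit:
{"name": "arm_command", "arguments": {"targets": [[[0,0,2,0,0,0,1],[0,0,5,0,0,0,1],[0,0,8,0,0,0,1],[0,0,11,0,0,0.6,1],[0,2,12,0,0,1.2,1]]]}}

```text
clock: 22.57
ee_pos: [0.5427, -0.2262, 0.1891]
eef_rot: [0.004, 0.631, 0.776, -0.0]
ft_force: [-0.4, 0.6, -2.4]
width: 0.222
```

Emit:
{"name": "arm_command", "arguments": {"targets": [[[-0.2,3,0,0,0,0,1],[-0.4,6.5,0,0,0,0,1],[-0.7,10,0,0,0,0,1],[-1,13.5,0,0,0,0,1],[-1.2,17,0,0,0,0,1]]]}}

```text
clock: 22.98
ee_pos: [0.5289, -0.0515, 0.1846]
eef_rot: [0.0, 0.63, 0.776, 0.0]
ft_force: [0.4, -0.4, -3.2]
width: 0.224
```

Emit:
{"name": "arm_command", "arguments": {"targets": [[[-0.2,3,0,0,0,0,1],[-0.4,5,0,0,0,0,1],[-0.46,6.5,0,0,0,0,1],[-0.46,7.0,0,0,0,0,1],[-0.46,7.0,0,0,0,0,1]]]}}

```text
clock: 23.4
ee_pos: [0.5249, 0.0177, 0.1845]
eef_rot: [0.0, 0.63, 0.777, 0.0]
ft_force: [-1.2, 0.2, -4.2]
width: 0.223
```

Run:
```python
from h import *
s=apose(5); cv2.imwrite("pics/w25.png",s["color"]); np.savez("w25.npz",**s)
s=snap("scene"); crop(s,"s25",200,160,200,150,4)
```

```text
t 23.65 pos [52.51  1.61 18.42] yaw 11.84 F [-0.  -0.4 -3.7] w 0.221 sd [0.   0.03 0.01 0.04]
```

View pics/w25.png

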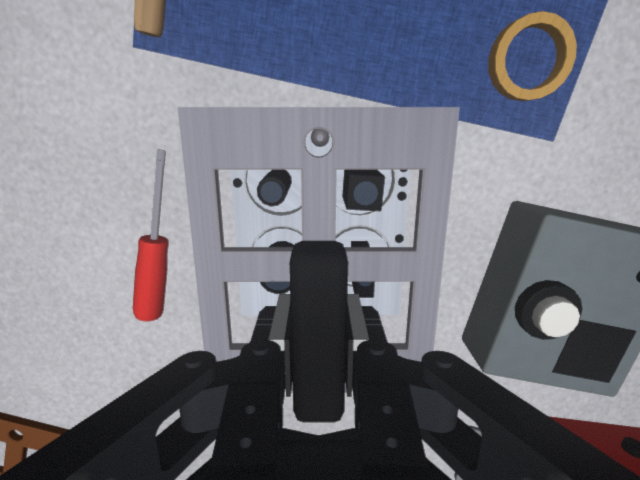

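View pics/s25.png

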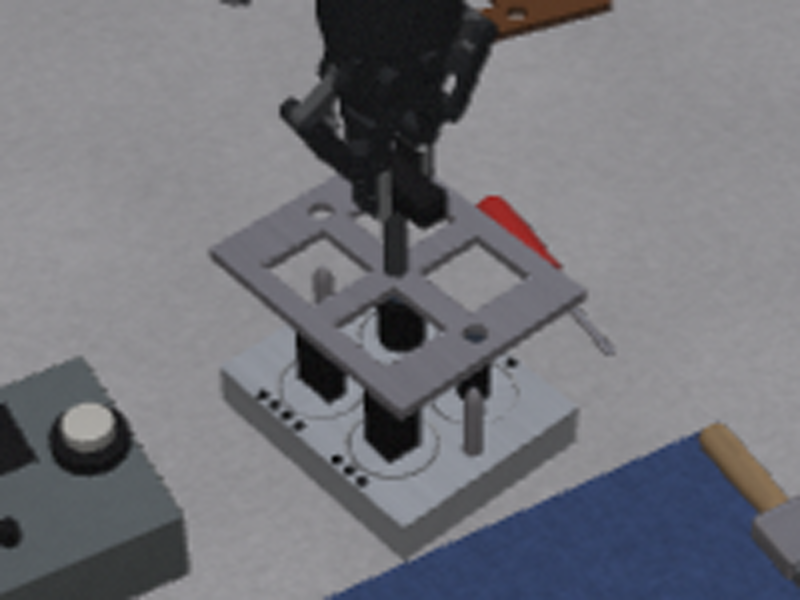

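Run:
```python
from fitp import *
s=np.load("w25.npz"); crop(s,"w25a",270,100,100,100,6)
print("pin@.08",(w(s,320,136,.08)*100).round(2),"hole top@",(w(s,319,142,.1259)*100).round(2),"bot",(w(s,319,142,.118)*100).round(2))
fitpl(s,[((-68,83,8),(178,107)),((68,83,8),(459,107)),((0,66,8),(318.3,142)),((-53,53,8),(215,169)),((53,53,8),(421.5,169)),((-53,-9,8),(225,282)),((53,-9,8),(411,282))],.118,[.526,.018,.2])
j=np.array([52.57,1.9]);a=np.radians(11.9);print("pin pred",j+6.6*np.array([-np.sin(a),np.cos(a)]))
```

```text
pin@.08 [51.24  8.38  8.  ] hole top@ [51.19  8.27 12.59] bot [51.2   8.23 11.8 ]
[52.51  1.76] 11.77 [-1.2 -0.7  0.9 -0.5 -0.   0.9 -1.8  0.4  1.8  0.5 -2.4  0.2  2.8  0.4]
pin pred [51.20905238  8.3581593 ]
```

View pics/w25a.png

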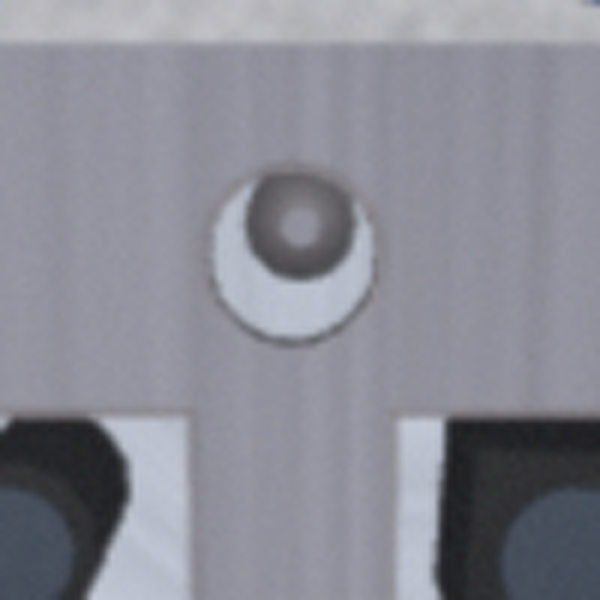

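Emit:
{"name": "arm_command", "arguments": {"targets": [[[0.05,0.07,-1.5,0,0,0,1],[0.05,0.07,-3,0,0,0,1],[0.05,0.07,-3.3,0,0,0,1],[0.05,0.07,-3.3,0,0,0,1],[0.05,0.07,-3.3,0,0,0,1]]]}}

```text
clock: 24.12
ee_pos: [0.5259, 0.0172, 0.1516]
eef_rot: [0.0, 0.63, 0.776, 0.0]
ft_force: [0.6, 0.2, -3.7]
width: 0.223
```

Run:
```python
from h import *
s=apose(3); cv2.imwrite("pics/w26.png",s["color"]); np.savez("w26.npz",**s); crop(s,"w26a",270,100,100,100,6)
s=snap("scene"); crop(s,"s26",240,170,130,110,6)
```

```text
t 24.27 pos [52.6   1.74 15.2 ] yaw 11.86 F [-0.1  0.  -3.6] w 0.224 sd [0.   0.01 0.   0.  ]
```

View pics/w26a.png

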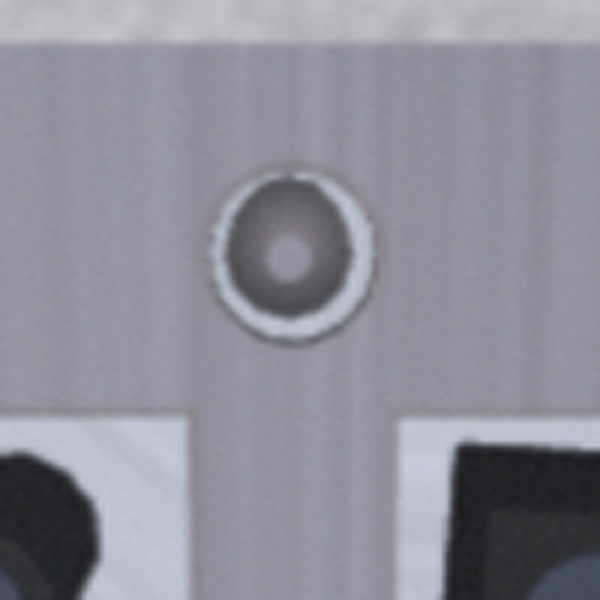

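View pics/s26.png

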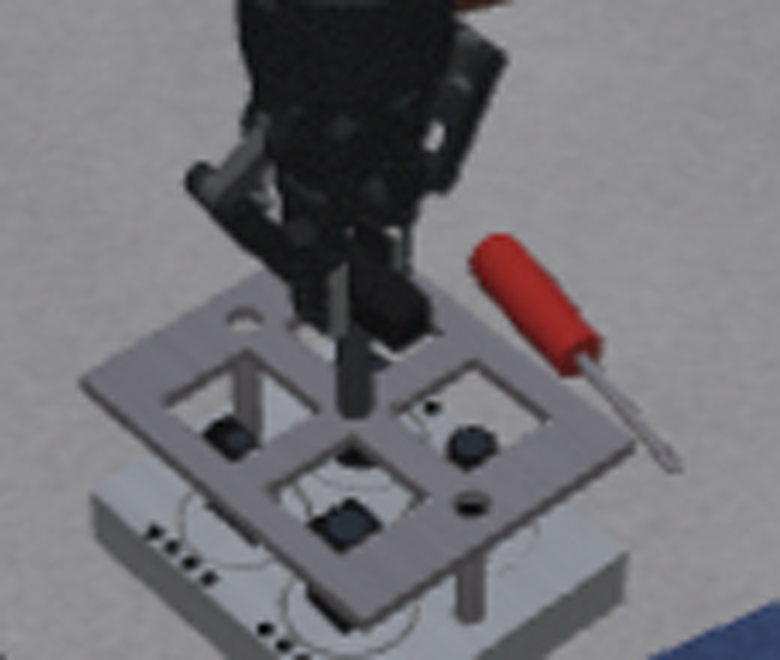

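Emit:
{"name": "arm_command", "arguments": {"targets": [[[-0.02,0,-0.4,0,0,0,1],[-0.02,0,-0.7,0,0,0,1],[-0.02,0,-1.0,0,0,0,1],[-0.02,0,-1.3,0,0,0,1]]]}}

```text
clock: 24.65
ee_pos: [0.5254, 0.0176, 0.1378]
eef_rot: [-0.0, 0.63, 0.776, -0.0]
ft_force: [0.6, -0.8, -3.7]
width: 0.225
```

Emit:
{"name": "arm_command", "arguments": {"targets": [[[0,0,-0.3,0,0,0,1],[0,0,-0.6,0,0,0,1],[0,0,-0.9,0,0,0,1],[0,0,-1.2,0,0,0,1]]]}}

```text
clock: 24.98
ee_pos: [0.5255, 0.0175, 0.1259]
eef_rot: [0.0, 0.63, 0.776, 0.0]
ft_force: [0.8, -1.1, -2.7]
width: 0.222
```

Run:
```python
from h import *
s=apose(2); cv2.imwrite("pics/w27.png",s["color"]); 
s=snap("scene"); crop(s,"s27",240,190,130,110,6)
```

```text
t 25.08 pos [52.54  1.75 12.55] yaw 11.88 F [ 1.4 -1.3 -4.3] w 0.221 sd [0.   0.   0.01 0.  ]
```

View pics/w27.png

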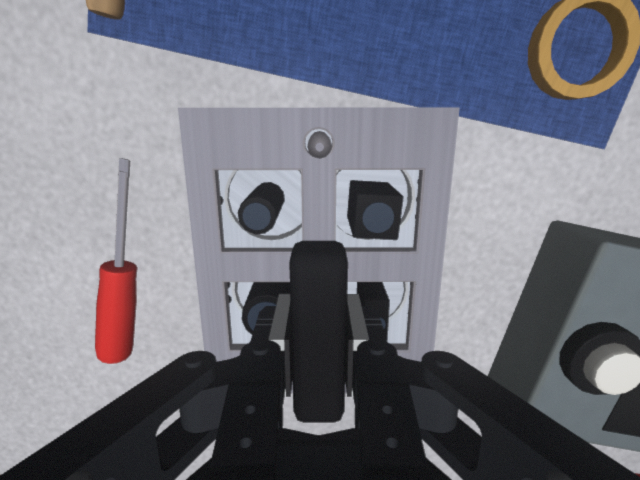

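View pics/s27.png

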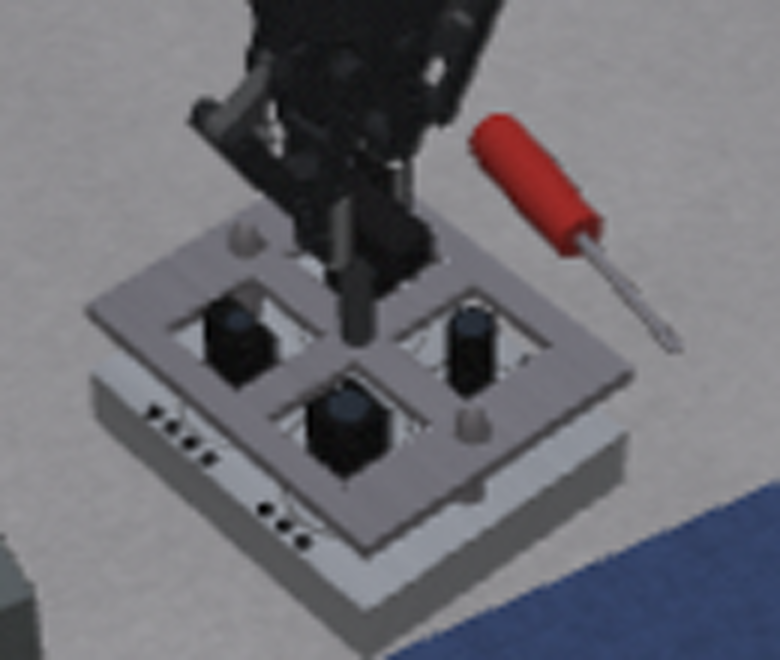

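Emit:
{"name": "arm_command", "arguments": {"targets": [[[0,0,-0.5,0,0,0,1],[0,0,-1.0,0,0,0,1],[0,0,-1.5,0,0,0,1],[0,0,-2.0,0,0,0,1],[0,0,-2.4,0,0,0,1]]]}}

```text
clock: 25.55
ee_pos: [0.5254, 0.0176, 0.1015]
eef_rot: [0.0, 0.63, 0.776, -0.0]
ft_force: [1.0, -1.1, -3.4]
width: 0.223
```

Emit:
{"name": "arm_command", "arguments": {"targets": [[[0,0,-0.25,0,0,0,1],[0,0,-0.45,0,0,0,1],[0,0,-0.55,0,0,0,1],[0,0,-0.55,0,0,0,1]]]}}

```text
clock: 25.88
ee_pos: [0.5254, 0.0175, 0.0965]
eef_rot: [0.0, 0.63, 0.776, -0.0]
ft_force: [2.4, -2.1, -4.3]
width: 0.22
```

Run:
```python
from h import *
s=apose(2); cv2.imwrite("pics/w28.png",s["color"]); 
s=snap("scene"); crop(s,"s28",240,200,130,110,6)
```

```text
t 25.98 pos [52.54  1.75  9.66] yaw 11.87 F [ 2.7 -0.8 -5.3] w 0.223 sd [0. 0. 0. 0.]
```

View pics/s28.png

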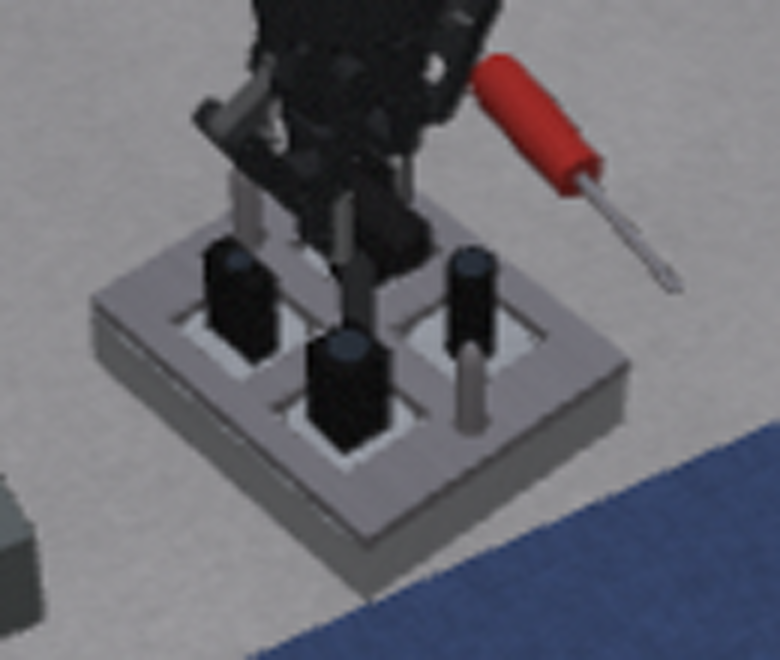

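Almost flush; press slightly to contact.

Emit:
{"name": "arm_command", "arguments": {"targets": [[[0,0,-0.1,0,0,0,1],[0,0,-0.15,0,0,0,1]]]}}

```text
clock: 26.2
ee_pos: [0.5255, 0.0176, 0.0963]
eef_rot: [0.0, 0.63, 0.776, 0.0]
ft_force: [-3.4, -1.7, 12.4]
width: 0.22
```

Emit:
{"name": "arm_command", "arguments": {"targets": [[[0,0,-0.05,0,0,0,1],[0,0,-0.05,0,0,0,1]]]}}

```text
clock: 26.37
ee_pos: [0.5255, 0.0176, 0.0963]
eef_rot: [0.001, 0.63, 0.777, 0.0]
ft_force: [-3.8, -1.2, 11.8]
width: 0.22
```

Emit:
{"name": "arm_command", "arguments": {"targets": [[[0,0,0.05,0,0,0,4.5],[0,0,0.05,0,0,0,4.5],[0,0,0.1,0,0,0,4.5],[0,0,3,0,0,0,4.5],[0,0,7,0,0,0,4.5]]]}}

```text
clock: 26.78
ee_pos: [0.5237, 0.0179, 0.1628]
eef_rot: [-0.003, 0.63, 0.776, -0.002]
ft_force: [1.0, 0.8, -0.4]
width: 0.528
```

Emit:
{"name": "arm_command", "arguments": {"targets": [[[-1,4,2,0,0,0,4],[-2,8,2,0,0,0,4],[-3,12,2,0,0,0,4],[-4,16,2,0,0,0,4],[-4,20,2,0,0,0,4]]]}}

```text
clock: 27.2
ee_pos: [0.4835, 0.2186, 0.1849]
eef_rot: [-0.0, 0.63, 0.776, -0.0]
ft_force: [1.2, -0.5, -0.4]
width: 0.472
```

Run:
```python
from h import *
s=apose(3); cv2.imwrite("pics/w29.png",s["color"]); np.savez("w29.npz",**s)
s=snap("scene"); crop(s,"s29",230,190,130,110,6)
s=snap("top","t29")
```

```text
t 27.35 pos [48.4  22.19 18.47] yaw 12.16 F [-1.3  0.8 -0.4] w 0.466 sd [0.05 0.23 0.02 0.04]
```

View pics/s29.png

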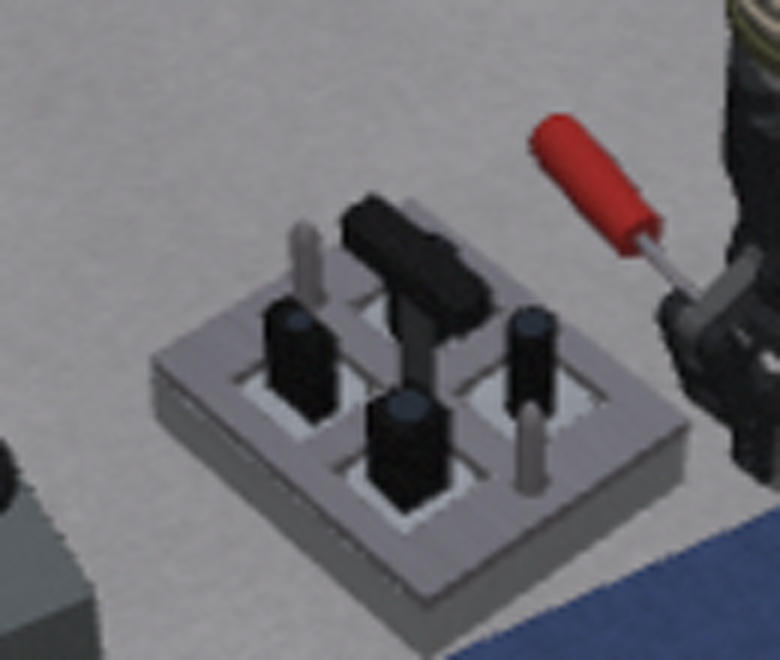

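View pics/w29.png

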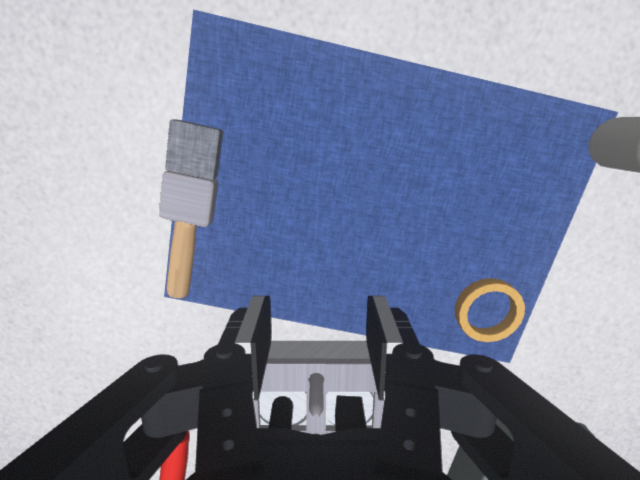

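View pics/t29.png

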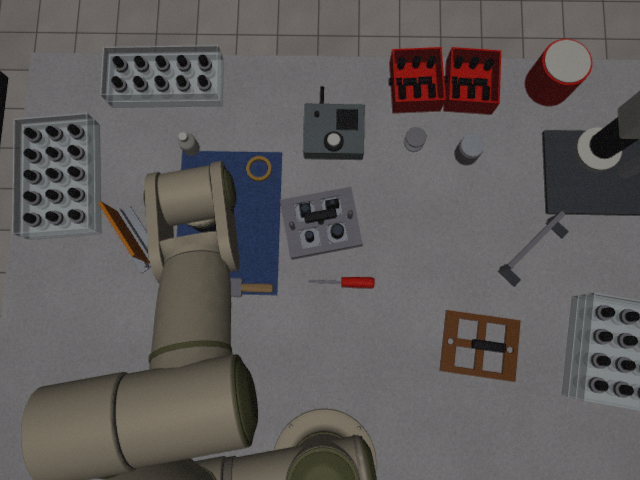

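Emit:
{"name": "arm_command", "arguments": {"targets": [[[0,2,1,0,0,7,4],[0,5,3,0,0,14,4],[0,8,3,0,0,21,4],[0,11,3,0,0,28,4],[0,13,3,0,0,35,4]]]}}

```text
clock: 27.87
ee_pos: [0.4859, 0.3474, 0.2148]
eef_rot: [0.0, 0.365, 0.931, 0.0]
ft_force: [0.8, -0.6, -0.7]
width: 0.462
```

Emit:
{"name": "arm_command", "arguments": {"targets": [[[0,2,0,0,0,7,4],[0,4,0,0,0,14,4],[0,6,0,0,0,21,4],[0,8,0,0,0,28,4],[0,9,0,0,0,35,4]]]}}

```text
clock: 28.28
ee_pos: [0.4862, 0.437, 0.2142]
eef_rot: [-0.0, 0.069, 0.998, -0.0]
ft_force: [-0.3, -0.5, 0.0]
width: 0.471
```

Emit:
{"name": "arm_command", "arguments": {"targets": [[[0,0,0,0,0,7,4],[0,0,0,0,0,14,4],[0,0,0,0,0,21,4],[0,0,0,0,0,28,4],[0,0,0,0,0,35,4]]]}}

```text
clock: 28.7
ee_pos: [0.4866, 0.4351, 0.2145]
eef_rot: [-0.0, -0.234, 0.972, -0.0]
ft_force: [0.5, 0.1, 0.6]
width: 0.47
```

Emit:
{"name": "arm_command", "arguments": {"targets": [[[0,0,0,0,0,7,4],[0,0,0,0,0,9,4],[0,0,0,0,0,9,4]]]}}

```text
clock: 28.95
ee_pos: [0.4865, 0.4352, 0.2144]
eef_rot: [-0.0, -0.307, 0.952, -0.0]
ft_force: [-0.5, 0.4, 0.8]
width: 0.468
```

Run:
```python
from h import *
s=apose(3); cv2.imwrite("pics/w30.png",s["color"]); np.savez("w30.npz",**s); snap("scene","s30")
print(px(s,(.4866,.4486,.128)), telemetry.sense()["q"].round(2))
```

```text
t 29.1 pos [48.62 43.57 21.45] yaw 125.68 F [ 0.1 -0.  -0.4] w 0.469 sd [0.01 0.02 0.   0.01]
[333.92913647 262.87102798] [ 0.55  0.58  1.02 -0.    1.54 -1.64]
```

View pics/w30.png

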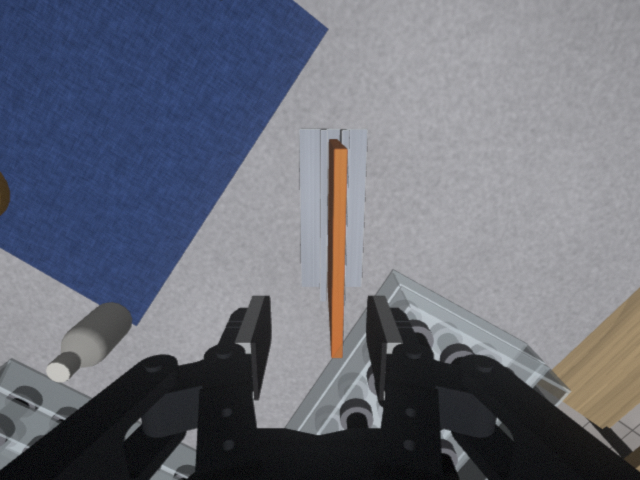

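View pics/s30.png

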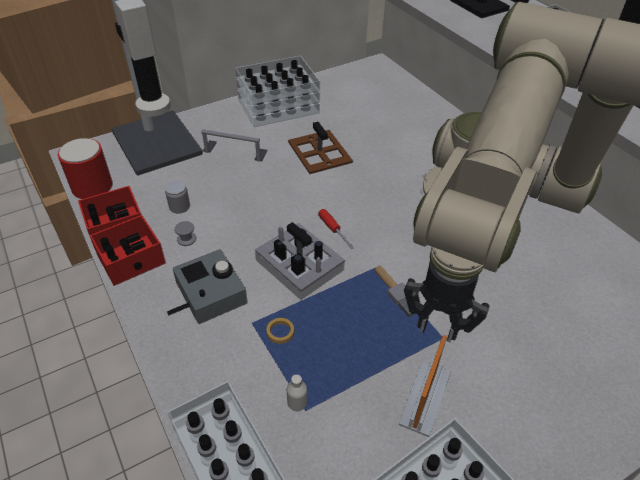

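Run:
```python
from h import *
s=np.load("w30.npz"); crop(s,"w30a",290,120,100,250,3) if 0 else crop(s,"w30a",280,120,120,250,2.4) 
a=w(s,341,149,.128)*100; b=w(s,336.5,357,.128)*100; print(a.round(2),b.round(2),((a+b)/2).round(2),np.linalg.norm(a-b),np.degrees(np.arctan2(*(b-a)[[1,0]])))
```

```text
[42.84 41.07 12.8 ] [54.08 49.07 12.8 ] [48.46 45.07 12.8 ] 13.795703639027082 35.45725447910722
```

View pics/w30a.png

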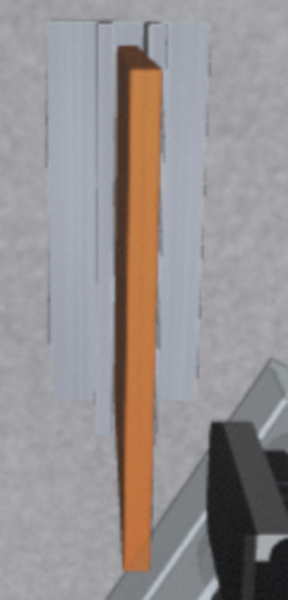

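Emit:
{"name": "arm_command", "arguments": {"targets": [[[-0.1,1.43,-2,0,0,0,4],[-0.1,1.43,-5,0,0,0,4],[-0.1,1.43,-7,0,0,0,4],[-0.1,1.43,-7,0,0,0,4]]]}}

```text
clock: 29.48
ee_pos: [0.4829, 0.45, 0.14]
eef_rot: [-0.004, -0.308, 0.952, -0.001]
ft_force: [-1.1, 0.2, 0.1]
width: 0.47
```

Run:
```python
from h import *
s=apose(2); cv2.imwrite("pics/w31.png",s["color"]); s=snap("scene"); crop(s,"s31",360,260,140,190,4) if 0 else crop(s,"s31",370,270,140,150,4)
```

```text
t 29.58 pos [48.42 45.08 14.4 ] yaw 125.83 F [ 0.  -0.3  0.2] w 0.47 sd [0.04 0.03 0.11 0.  ]
```

View pics/w31.png

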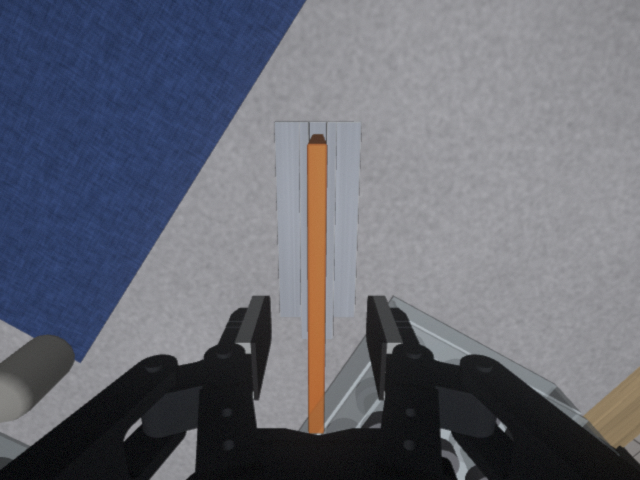

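View pics/s31.png

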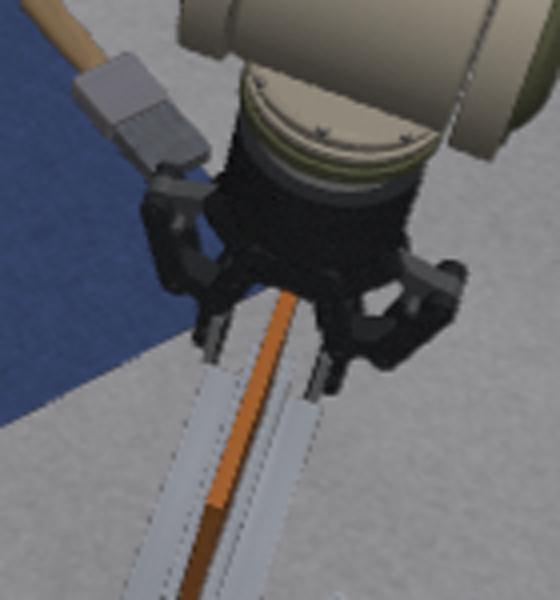

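Emit:
{"name": "arm_command", "arguments": {"targets": [[[0,0,-1.8,0,0,-0.4,4],[0,0,-3.6,0,0,-0.4,4],[0,0,-3.6,0,0,-0.4,4],[0,0,-3.6,0,0,-0.4,0],[0,0,-3.6,0,0,-0.4,0]]]}}

```text
clock: 30.05
ee_pos: [0.4851, 0.4516, 0.1108]
eef_rot: [0.002, -0.305, 0.952, 0.0]
ft_force: [-0.2, -0.6, 1.1]
width: 0.198
```

Emit:
{"name": "arm_command", "arguments": {"targets": [[[0,0,0,0,0,0,0],[0,0,0,0,0,0,0],[0,0,0,0,0,0,0],[0,0,0,0,0,0,0],[0,0,0,0,0,0,0]]]}}

```text
clock: 30.47
ee_pos: [0.4853, 0.4516, 0.1108]
eef_rot: [0.002, -0.305, 0.952, 0.0]
ft_force: [1.2, -0.8, 6.5]
width: 0.081
```

Run:
```python
from h import *
s=apose(2); cv2.imwrite("pics/w32.png",s["color"])
```

```text
t 30.57 pos [48.52 45.16 11.09] yaw 125.47 F [ 0.  -0.8  7.5] w 0.08 sd [0. 0. 0. 0.]
```

View pics/w32.png

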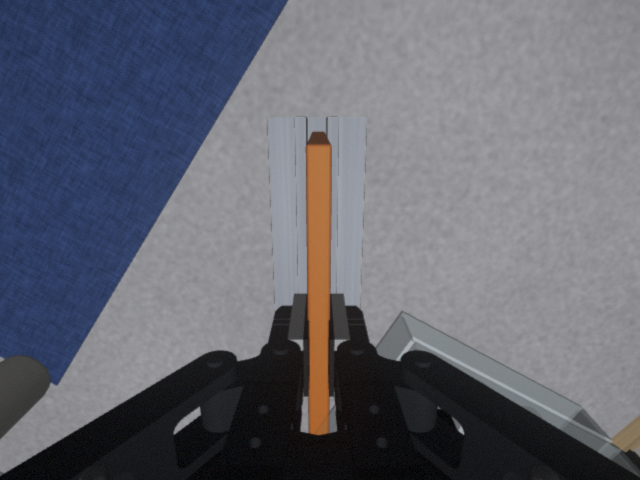

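Emit:
{"name": "arm_command", "arguments": {"targets": [[[0,0,1,0,0,0,0],[0,0,3,0,0,0,0],[0,0,6,0,0,0,0],[0,0,9,0,0,0,0],[0,0,13,0,0,0,0]]]}}

```text
clock: 30.98
ee_pos: [0.4835, 0.4507, 0.239]
eef_rot: [-0.002, -0.305, 0.952, -0.0]
ft_force: [-0.5, -0.6, -1.3]
width: 0.081
```

Run:
```python
from h import *
s=apose(2); cv2.imwrite("pics/w33.png",s["color"]); snap("scene","s33"); snap("top","t33")
```

```text
t 31.08 pos [48.56 45.21 24.81] yaw 125.48 F [-0.  -0.6  2.8] w 0.084 sd [0.01 0.01 0.14 0.  ]
```

View pics/w33.png

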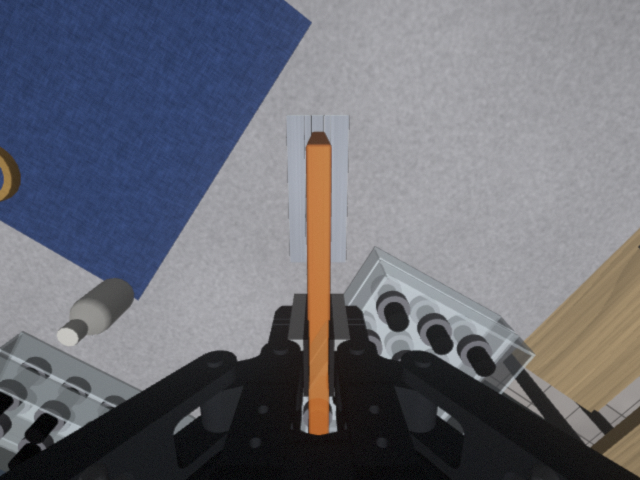

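View pics/s33.png

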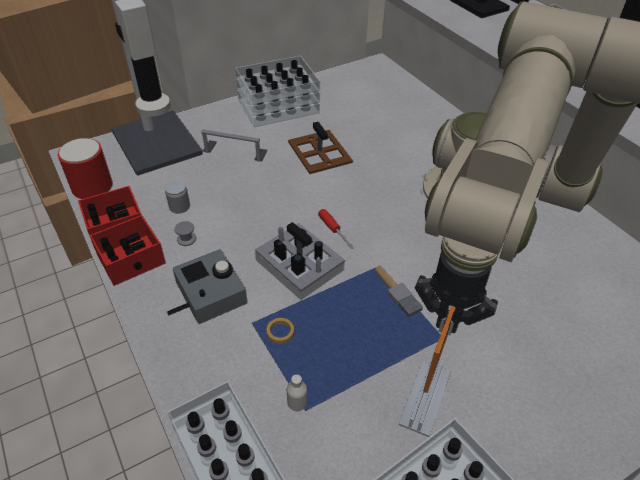

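Emit:
{"name": "arm_command", "arguments": {"targets": [[[0,-3,2,0,0,-5,0],[0,-7,2,0,0,-11,0],[0,-11,2,0,0,-17,0],[0,-15,2,0,0,-23,0],[0,-19,2,0,0,-29,0]]]}}

```text
clock: 31.6
ee_pos: [0.4832, 0.2593, 0.2571]
eef_rot: [-0.002, -0.054, 0.999, -0.0]
ft_force: [0.6, -1.4, -1.2]
width: 0.081
```

Emit:
{"name": "arm_command", "arguments": {"targets": [[[0,-4,0,0,0,-6,0],[0,-8,0,0,0,-12,0],[0,-12,0,0,0,-18,0],[0,-16,0,0,0,-24,0],[0,-20,0,0,0,-30,0]]]}}

```text
clock: 32.02
ee_pos: [0.4832, 0.0595, 0.2574]
eef_rot: [-0.001, 0.206, 0.978, -0.0]
ft_force: [1.2, -0.7, -1.3]
width: 0.083
```

Emit:
{"name": "arm_command", "arguments": {"targets": [[[0,-4,0,0,0,-6,0],[0,-8,0,0,0,-12,0],[0,-12,0,0,0,-18,0],[0,-16,0,0,0,-21,0],[0,-20,0,0,0,-21,0]]]}}

```text
clock: 32.43
ee_pos: [0.4833, -0.1405, 0.2574]
eef_rot: [-0.002, 0.38, 0.925, 0.0]
ft_force: [1.0, -0.7, -1.1]
width: 0.08
```

Emit:
{"name": "arm_command", "arguments": {"targets": [[[0.5,-4,0,0,0,0,0],[1,-8,0,0,0,0,0],[1.5,-12,0,0,0,0,0],[2,-16,0,0,0,0,0],[2.5,-20,0,0,0,0,0]]]}}

```text
clock: 32.85
ee_pos: [0.5087, -0.3405, 0.257]
eef_rot: [-0.002, 0.379, 0.925, 0.001]
ft_force: [1.2, -0.1, -1.3]
width: 0.081
```

Emit:
{"name": "arm_command", "arguments": {"targets": [[[0,0,0,0,0,0,0],[0,0,0,0,0,0,0],[0,0,0,0,0,0,0]]]}}

```text
clock: 33.1
ee_pos: [0.509, -0.3382, 0.2573]
eef_rot: [-0.001, 0.379, 0.925, 0.001]
ft_force: [0.2, 0.0, -1.9]
width: 0.077
```

Run:
```python
from h import *
s=apose(3); cv2.imwrite("pics/w34.png",s["color"]); np.savez("w34.npz",**s); snap("scene","s34"); snap("top","t34")
print(telemetry.sense()["q"].round(2))
```

```text
t 33.25 pos [ 50.93 -33.76  25.83] yaw 45.54 F [ 0.1 -0.1 -1.5] w 0.08 sd [0.01 0.01 0.03 0.02]
[-0.78  0.48  1.08  0.    1.58 -1.57]
```

View pics/w34.png

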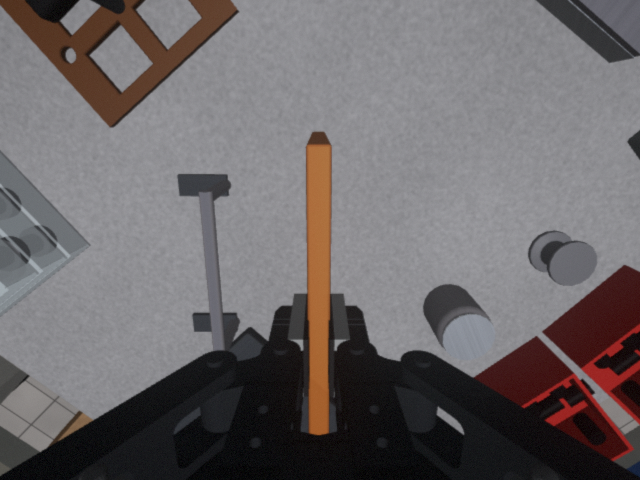

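View pics/s34.png

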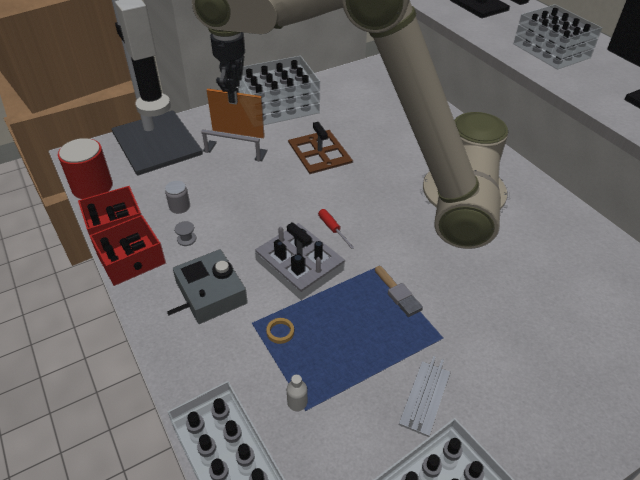

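View pics/t34.png

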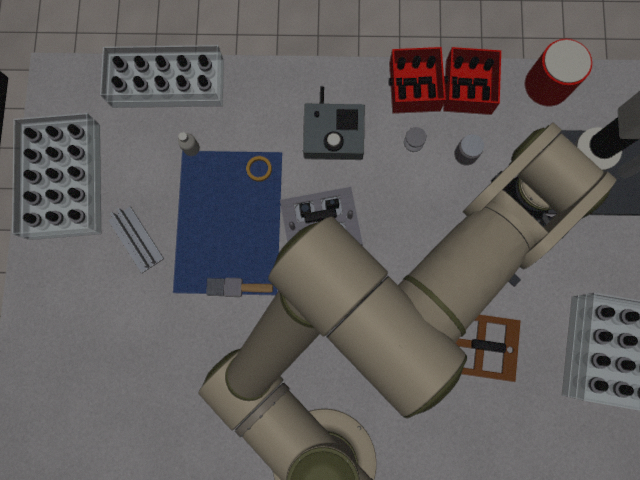

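```bash
python3 - <<'E'
from h import *
s=np.load("w34.npz"); crop(s,"w34a",160,160,120,200,3)
for q,z in [((205.5,193),.073),((212.5,270),.075),((219.5,345),.075)]: print((w(s,*q,z)*100).round(2))
E
python3 - <<'E'
import sys; sys.path.insert(0,'.')
import os; os.chdir('.')
from h import *
s=snap("scene"); crop(s,"s34a",190,80,90,90,8)
E
```

```text
[ 42.87 -39.26   7.3 ]
[ 47.91 -44.12   7.5 ]
[ 53.5  -49.59   7.5 ]
```

View pics/w34a.png

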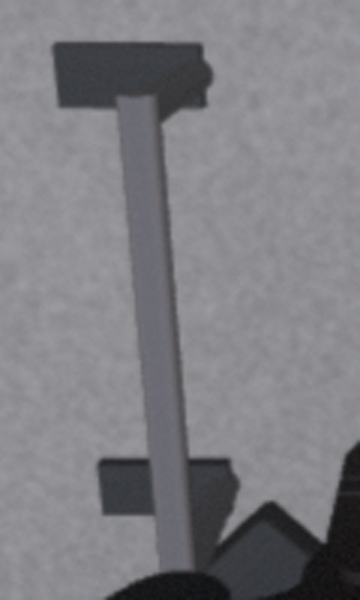

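View pics/s34a.png

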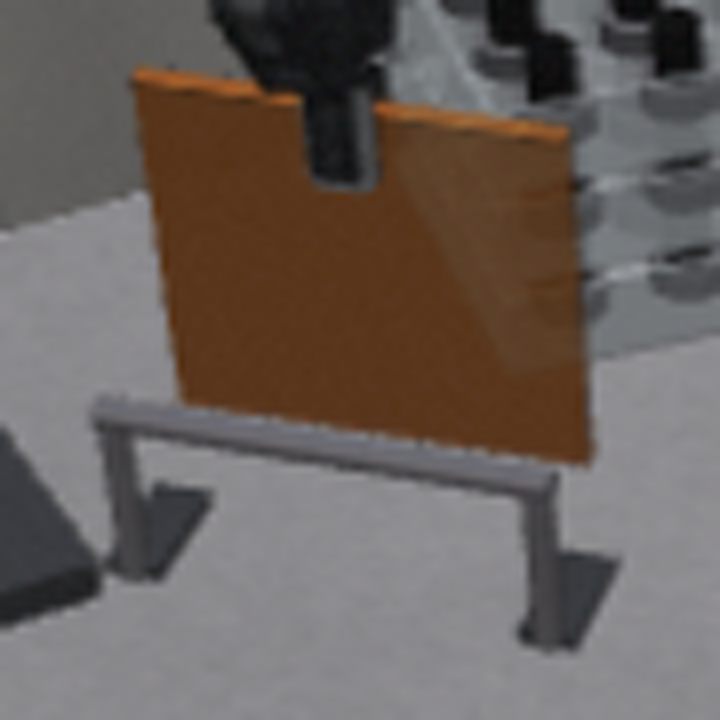

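Emit:
{"name": "arm_command", "arguments": {"targets": [[[0.4,-3,0,0,0,0,0],[0.8,-6,0,0,0,0,0],[1.24,-8.3,0,4,-4,0,0],[1.24,-8.3,0,8,-8,0,0],[1.24,-8.3,0,10.6,-10.6,0,0]]]}}

```text
clock: 33.82
ee_pos: [0.5215, -0.4231, 0.2582]
eef_rot: [0.051, 0.376, 0.917, 0.122]
ft_force: [0.3, 0.2, -0.9]
width: 0.079
```

Emit:
{"name": "arm_command", "arguments": {"targets": [[[0,0,-3,0,0,0,0],[0,0,-6,0,0,0,0],[0,0,-9,0,0,0,0],[0,0,-12,0,0,0,0],[0,0,-14,0,0,0,0]]]}}

```text
clock: 34.23
ee_pos: [0.5212, -0.4207, 0.1158]
eef_rot: [0.049, 0.376, 0.918, 0.121]
ft_force: [1.3, 0.8, -1.7]
width: 0.083
```

Emit:
{"name": "arm_command", "arguments": {"targets": [[[0,0,0,0,0,0,0],[0,0,0,0,0,0,0]]]}}

```text
clock: 34.4
ee_pos: [0.5219, -0.4215, 0.1186]
eef_rot: [0.05, 0.376, 0.918, 0.121]
ft_force: [-0.2, 0.6, -0.4]
width: 0.082
```

Run:
```python
from h import *
s=apose(4); cv2.imwrite("pics/w35.png",s["color"]); np.savez("w35.npz",**s); q=snap("scene"); crop(q,"s35",180,70,100,90,8); print(pose())
u=np.array([-.683,-.683])
m=R.from_quat(telemetry.sense()["eef_rot"],scalar_first=True).as_matrix(); print("u",(-m[:,2]).round(3),"jaw",m[:,1].round(3))
```

```text
t 34.6 pos [ 52.23 -42.23  12.06] yaw 45.55 F [-0.  -0.2 -1. ] w 0.08 sd [0.01 0.01 0.03 0.01]
(34.65, array([ 52.22, -42.22,  12.04]), 'yaxis', np.float64(45.54), 'zax', array([ 0.185,  0.181, -0.966]), array([ 0.5, -0. , -1.5]), 0.078)
u [-0.185 -0.181  0.966] jaw [0.677 0.69  0.258]
```

View pics/w35.png

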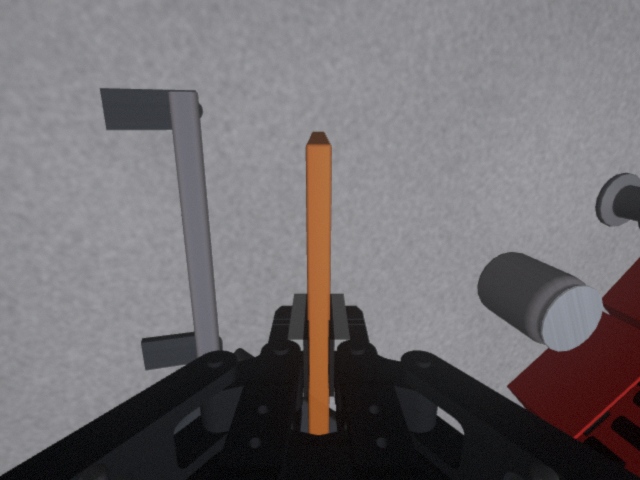

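View pics/s35.png

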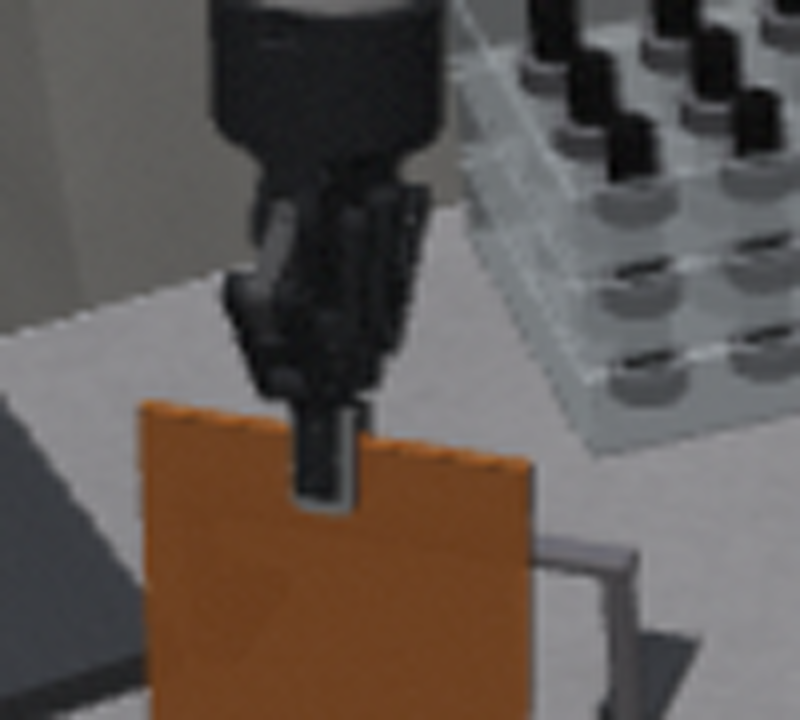

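```bash
cat > o2.py <<'E'
from ov import *
t=telemetry.sense(); m=R.from_quat(t["eef_rot"],scalar_first=True).as_matrix(); T=t["ee_pos"]
u=-m[:,2]; j=m[:,1]; x=m[:,0]
# camera-side = p ; panel width along x
M=T-.1029*u
pan=[M-.07*x,M+.07*x,M+.07*x+.12*u,M-.07*x+.12*u,M-.07*x]
mid=np.array([.490,-.4537,.07]); d=np.array([.713,-.701,0])
bar=[mid-.086*d,mid+.086*d]
import sys
ov("scene",sys.argv[1],(150,60,160,120),5,[(pan,G),(bar,Rd)])
n=np.array([.707,.707,0]); C=M-.004*j
print("M",M.round(4),"back corner z",(C[2]*100).round(2),"n of C",((C-mid)@n*100).round(2),"along",((M-mid)@d*100).round(2))
E
python3 o2.py s36
```

```text
M [ 0.5412 -0.4037  0.021 ] back corner z 2.0 n of C 6.77 along 0.14
```

View pics/s36.png

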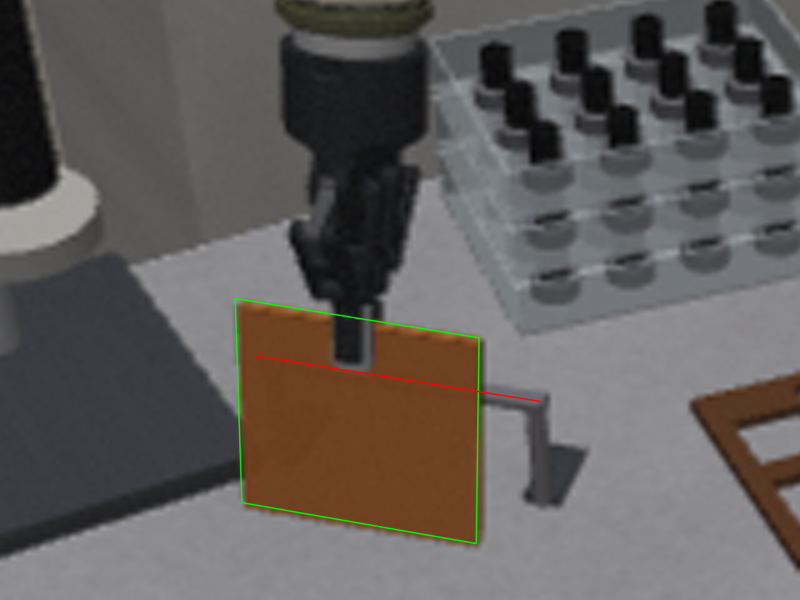

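Emit:
{"name": "arm_command", "arguments": {"targets": [[[-1,-1,0,0,0,0,0],[-2.2,-2.2,0,0,0,0,0],[-2.75,-2.75,-0.5,0,0,0,0],[-2.75,-2.75,-1.2,0,0,0,0],[-2.75,-2.75,-1.7,0,0,0,0]]]}}

```text
clock: 35.12
ee_pos: [0.4938, -0.4495, 0.1007]
eef_rot: [0.05, 0.376, 0.917, 0.121]
ft_force: [1.3, 0.2, -0.9]
width: 0.079
```

```bash
python3 - <<'E'
from h import *
s=apose(3); cv2.imwrite("pics/w37.png",s["color"])
E
python3 o2.py s37
```

```text
t 35.27 pos [ 49.42 -44.9   10.08] yaw 45.47 F [ 0.1 -0.2 -1.3] w 0.081 sd [0.02 0.02 0.02 0.02]
M [ 0.5133 -0.4299  0.0017] back corner z 0.06 n of C 2.94 along -0.01
```

View pics/s37.png

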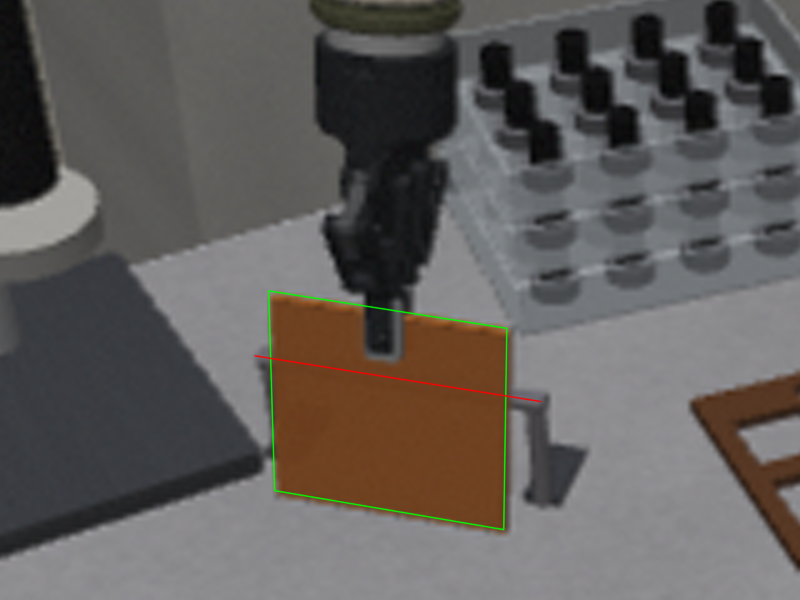

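View pics/w37.png

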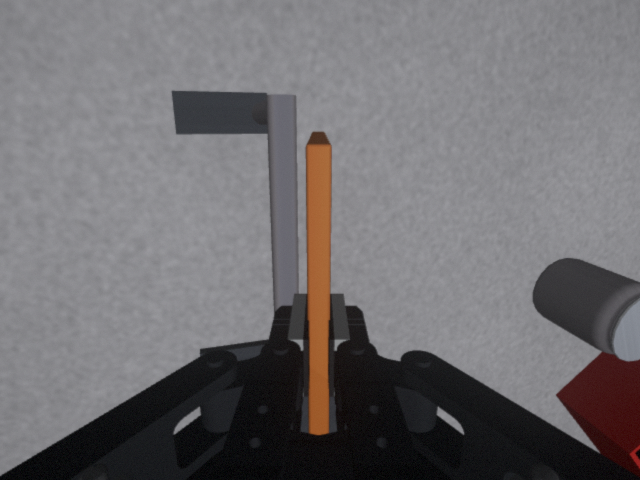

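Emit:
{"name": "arm_command", "arguments": {"targets": [[[-0.1,-0.1,0,0,0,0,0],[-0.2,-0.2,0,0,0,0,0],[-0.2,-0.2,-0.1,0,0,0,0],[-0.2,-0.2,-0.1,0,0,0,0]]]}}

```text
clock: 35.65
ee_pos: [0.4923, -0.4513, 0.1005]
eef_rot: [0.05, 0.376, 0.918, 0.12]
ft_force: [0.3, -0.0, -0.9]
width: 0.079
```

Run:
```python
from h import *
s=apose(3); cv2.imwrite("pics/w38.png",s["color"])
```

```text
t 35.8 pos [ 49.23 -45.13  10.06] yaw 45.49 F [ 0.2  0.  -1.4] w 0.079 sd [0. 0. 0. 0.]
```

Emit:
{"name": "arm_command", "arguments": {"targets": [[[0,0,-0.1,0,0,0,0],[0,0,-0.1,0,0,0,0],[0,0,-0.1,0,0,0,0]]]}}

```text
clock: 36.05
ee_pos: [0.4923, -0.4515, 0.1003]
eef_rot: [0.051, 0.376, 0.918, 0.12]
ft_force: [-1.6, 1.3, 4.9]
width: 0.081
```

Emit:
{"name": "arm_command", "arguments": {"targets": [[[-0.07,-0.07,0,0,0,0,0],[-0.14,-0.14,0,0,0,0,0],[-0.14,-0.14,0,0,0,0,0]]]}}

```text
clock: 36.3
ee_pos: [0.4913, -0.4525, 0.1]
eef_rot: [0.051, 0.376, 0.917, 0.121]
ft_force: [1.3, 2.3, 4.9]
width: 0.074
```

```bash
python3 - <<'E'
from h import *
s=apose(3); cv2.imwrite("pics/w38.png",s["color"])
E
python3 o2.py s38
```

```text
t 36.45 pos [ 49.13 -45.25  10.01] yaw 45.51 F [0.8 2.1 5.7] w 0.08 sd [0. 0. 0. 0.]
M [ 0.5102 -0.4337  0.0007] back corner z -0.03 n of C 2.46 along 0.04
```

View pics/w38.png

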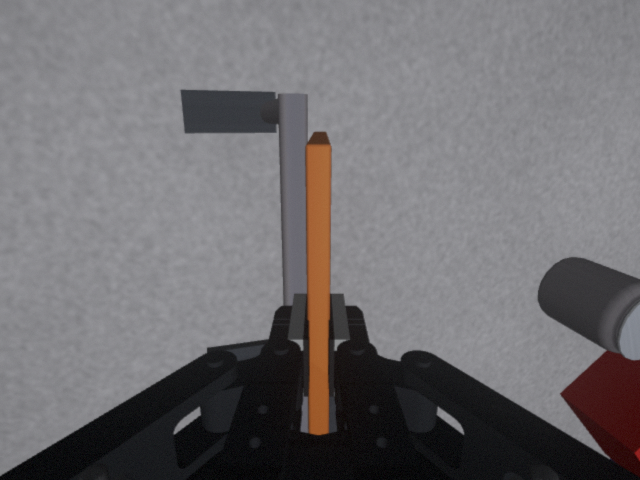

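View pics/s38.png

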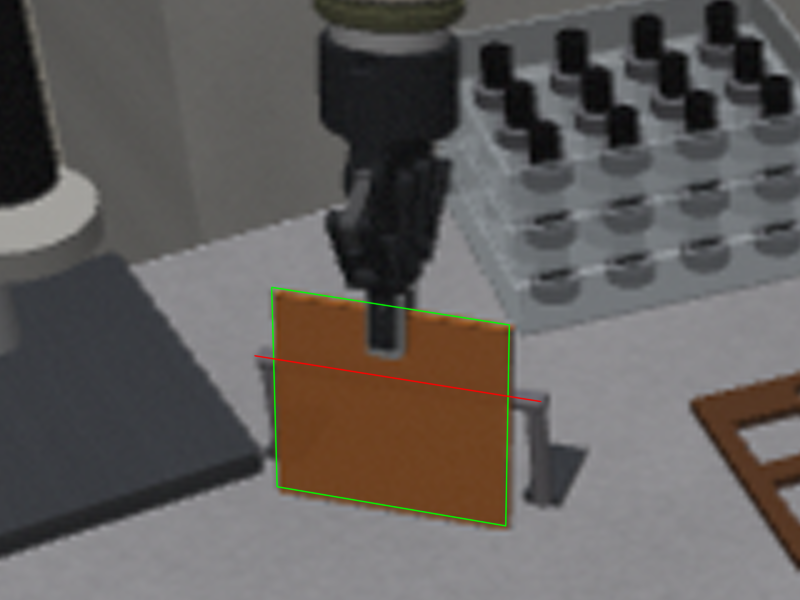

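Emit:
{"name": "arm_command", "arguments": {"targets": [[[-0.07,-0.07,0,0,0,0,0],[-0.14,-0.14,0,0,0,0,0],[-0.14,-0.14,0,0,0,0,0]]]}}

```text
clock: 36.75
ee_pos: [0.4904, -0.4534, 0.1]
eef_rot: [0.051, 0.376, 0.917, 0.121]
ft_force: [4.2, 4.4, 4.7]
width: 0.081
```

Emit:
{"name": "arm_command", "arguments": {"targets": [[[0,0,0,0,0,0,1.2],[0,0,0,0,0,0,1.8],[0,0,0,0,0,0,2.4],[0,0,0,0,0,0,2.4],[0,0,0,0,0,0,2.4]]]}}

```text
clock: 37.17
ee_pos: [0.4892, -0.4543, 0.0994]
eef_rot: [0.05, 0.376, 0.917, 0.12]
ft_force: [-0.3, 0.4, 0.2]
width: 0.281
```

```bash
python3 - <<'E'
from h import *
s=apose(3); cv2.imwrite("pics/w39.png",s["color"])
E
python3 o2.py s39
```

```text
t 37.32 pos [ 48.93 -45.43   9.95] yaw 45.48 F [-0.1 -0.5 -0.1] w 0.284 sd [0. 0. 0. 0.]
M [ 5.082e-01 -4.354e-01  2.000e-04] back corner z -0.09 n of C 2.19 along 0.01
```

View pics/w39.png

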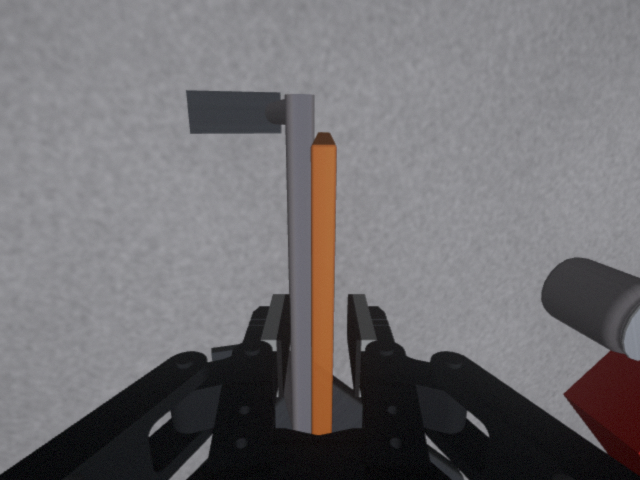

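View pics/s39.png

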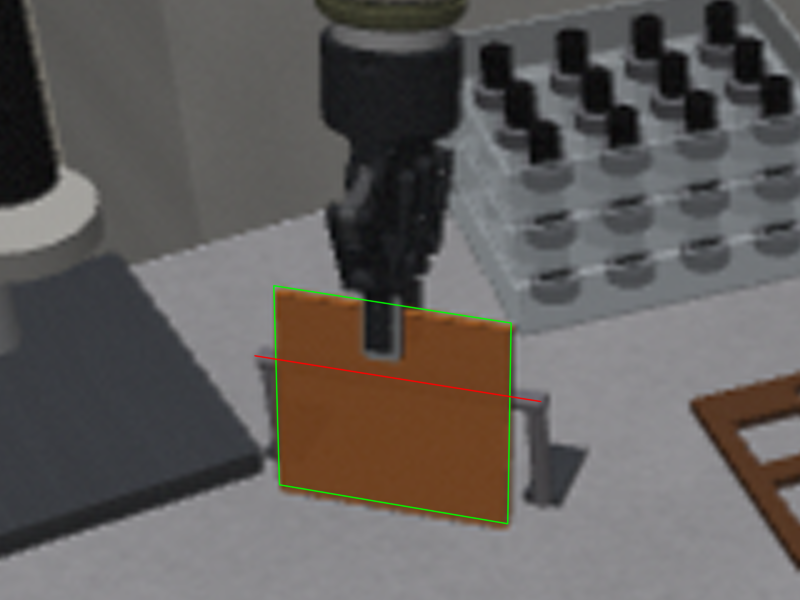

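Emit:
{"name": "arm_command", "arguments": {"targets": [[[-0.19,-0.18,1,0,0,0,2.4],[-0.56,-0.54,2.9,0,0,0,2.4],[-1.1,-1.1,5.8,0,0,0,2.4],[-1.7,-1.65,8.7,0,0,0,2.4],[-2.2,-2.2,11.6,0,0,0,2.4]]]}}

```text
clock: 37.78
ee_pos: [0.4669, -0.4763, 0.2178]
eef_rot: [0.051, 0.376, 0.918, 0.12]
ft_force: [-0.5, -0.3, -0.5]
width: 0.281
```

```bash
python3 - <<'E'
from h import *
s=apose(3); cv2.imwrite("pics/w40.png",s["color"])
E
python3 o2.py s40
```

```text
t 37.93 pos [ 46.72 -47.81  22.17] yaw 45.56 F [ 0.  -0.6  1.4] w 0.279 sd [0.02 0.07 0.23 0.02]
M [ 0.4865 -0.4589  0.1194] back corner z 11.83 n of C -1.0 along 0.11
```

View pics/w40.png

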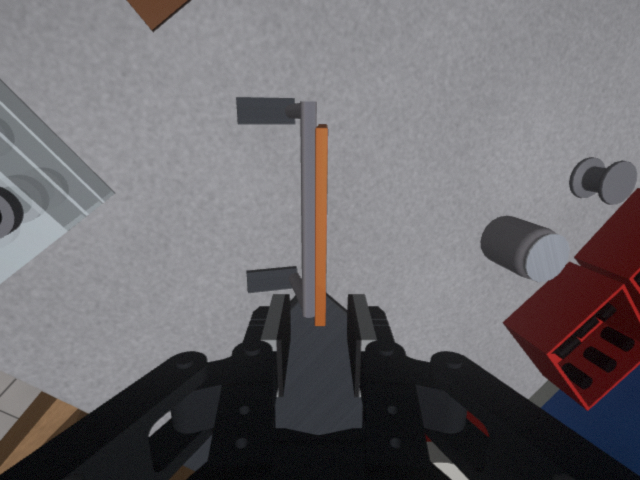

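View pics/s40.png

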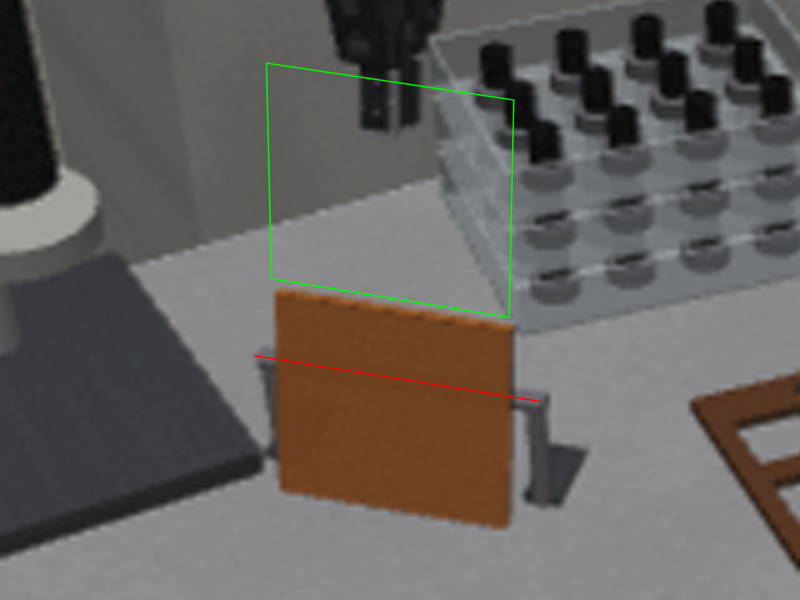

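Emit:
{"name": "arm_command", "arguments": {"targets": [[[0,2,2,-5,5,0,1],[0,5,3,-10.6,10.6,0,0],[1,9,3,-10.6,10.6,0,0],[2,13,3,-10.6,10.6,0,0],[3,17,3,-10.6,10.6,0,0]]]}}

```text
clock: 38.4
ee_pos: [0.4974, -0.3034, 0.2446]
eef_rot: [-0.001, 0.379, 0.926, 0.0]
ft_force: [1.6, 0.4, -0.1]
width: -0.001
```

Emit:
{"name": "arm_command", "arguments": {"targets": [[[1,3.5,0,0,0,0,0],[2.5,7,0,0,0,0,0],[4,10.5,0,0,0,0,0],[5.5,14,0,0,0,0,0],[7,17.5,0,0,0,0,0]]]}}

```text
clock: 38.82
ee_pos: [0.5674, -0.1288, 0.2445]
eef_rot: [-0.001, 0.379, 0.926, 0.0]
ft_force: [-0.4, -0.5, -0.1]
width: -0.002
```

Emit:
{"name": "arm_command", "arguments": {"targets": [[[2,3,-1,0,0,0,0],[4,6,-2,0,0,0,0],[6,8,-4,0,0,0,0],[8,9,-6,0,0,0,0],[10,9.5,-7,0,0,0,0]]]}}

```text
clock: 39.23
ee_pos: [0.667, -0.0333, 0.1718]
eef_rot: [-0.003, 0.378, 0.926, -0.0]
ft_force: [0.7, -0.4, -0.7]
width: 0.004
```

Emit:
{"name": "arm_command", "arguments": {"targets": [[[0,0,0,0,0,0,0],[0,0,0,0,0,0,0]]]}}

```text
clock: 39.4
ee_pos: [0.6671, -0.0354, 0.1733]
eef_rot: [-0.002, 0.378, 0.926, -0.0]
ft_force: [1.1, 1.0, -0.1]
width: -0.002
```

Run:
```python
from h import *
s=apose(3); cv2.imwrite("pics/w41.png",s["color"]); np.savez("w41.npz",**s); q=snap("scene","s41"); crop(q,"s41a",170,230,110,100,6)
print(pose(),telemetry.sense()["q"].round(2))
```

```text
t 39.55 pos [66.69 -3.62 17.55] yaw 45.47 F [ 0.1 -0.8  0.6] w 0.002 sd [0.   0.02 0.06 0.02]
(39.6, array([66.7 , -3.66, 17.64]), 'yaxis', np.float64(45.44), 'zax', array([ 0.001, -0.   , -1.   ]), array([ 0.1, -0.5, -0.4]), 0.002) [-0.23  0.63  1.03 -0.    1.47 -1.02]
```

View pics/w41.png

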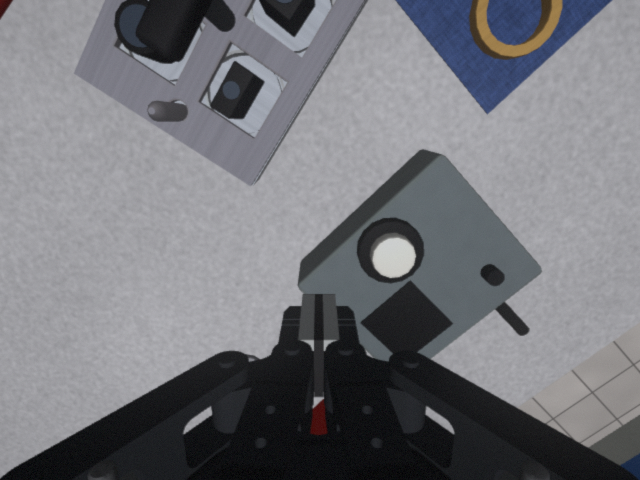

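View pics/s41.png

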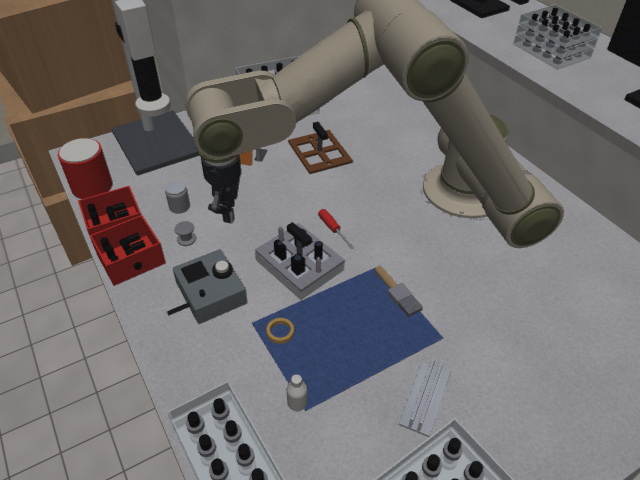

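Run:
```python
from h import *
from scipy.optimize import least_squares
s=np.load("w41.npz"); t=snap("top"); sc=snap("scene"); crop(sc,"s42",200,245,45,40,12)
obs=[(s,(394,256)),(t,(333.4,138.7)),(sc,(222.5,267.5))]
f=lambda x:np.concatenate([px(a,x)-np.array(p) for a,p in obs])
r=least_squares(f,[.71,-.01,.065]); print(r.x*100,r.fun.round(2))
for z in (.06,.065,.07,.075): print(z,(w(s,394,256,z)*100).round(2),(w(t,333.4,138.7,z)*100).round(2))
```

```text
[70.97228564 -0.5826751   7.00439122] [-0.02 -0.15 -0.79  1.09 -1.74 -0.52]
0.06 [71.39 -0.69  6.  ] [71.58 -0.75  6.  ]
0.065 [71.19 -0.64  6.5 ] [71.41 -0.76  6.5 ]
0.07 [70.98 -0.59  7.  ] [71.23 -0.76  7.  ]
0.075 [70.78 -0.54  7.5 ] [71.06 -0.76  7.5 ]
```

View pics/s42.png

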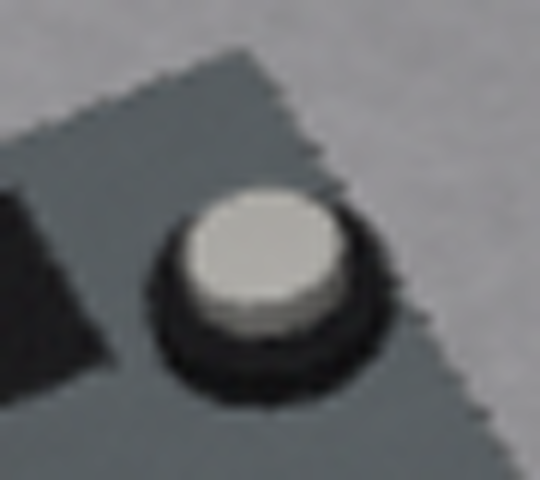

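Emit:
{"name": "arm_command", "arguments": {"targets": [[[2.2,1.5,-1,0,0,0,0],[4.35,3,-3,0,0,0,0],[4.35,3,-6,0,0,0,0],[4.35,3,-8.5,0,0,0,0],[4.35,3,-8.5,0,0,0,0]]]}}

```text
clock: 40.12
ee_pos: [0.7088, -0.0058, 0.0855]
eef_rot: [-0.004, 0.379, 0.925, -0.001]
ft_force: [-1.2, -0.2, -0.2]
width: -0.001
```

Run:
```python
from h import *
s=apose(3); cv2.imwrite("pics/w43.png",s["color"]); q=snap("scene"); crop(q,"s43",170,190,110,100,6)
```

```text
t 40.27 pos [71.07 -0.64  9.1 ] yaw 45.45 F [-0.8 -0.6  0.3] w -0.002 sd [0.07 0.02 0.16 0.01]
```

View pics/w43.png

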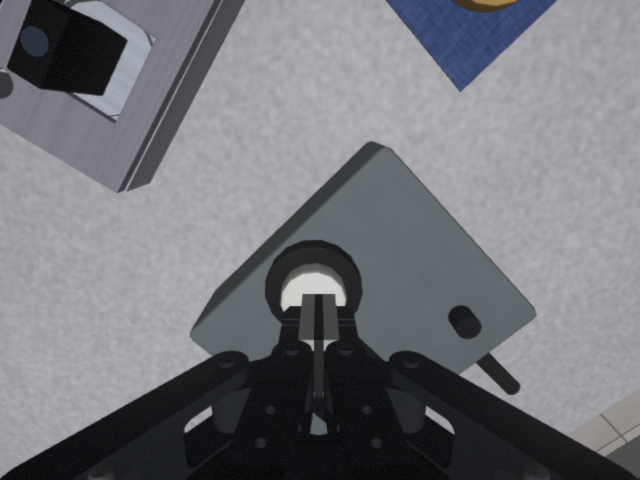

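View pics/s43.png

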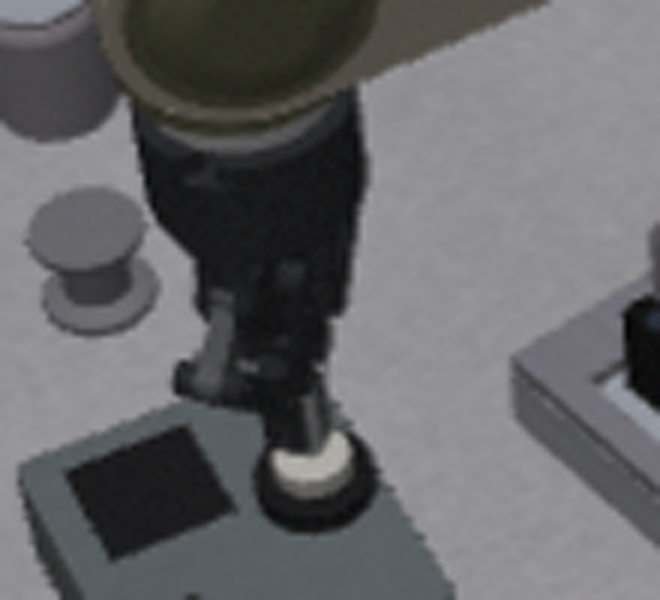

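Emit:
{"name": "arm_command", "arguments": {"targets": [[[0,0,-0.5,0,0,0,0],[0,0,-1.0,0,0,0,0],[0,0,-1.2,0,0,0,0],[0,0,-1.2,0,0,0,0]]]}}

```text
clock: 40.65
ee_pos: [0.7116, -0.0064, 0.0794]
eef_rot: [0.001, 0.379, 0.925, 0.0]
ft_force: [2.1, -0.2, 4.4]
width: 0.003
```

Emit:
{"name": "arm_command", "arguments": {"targets": [[[0,0,-0.2,0,0,0,0],[0,0,-0.4,0,0,0,0],[0,0,-0.4,0,0,0,0]]]}}

```text
clock: 40.9
ee_pos: [0.7117, -0.0064, 0.0788]
eef_rot: [0.002, 0.379, 0.925, 0.0]
ft_force: [-5.7, 0.6, 21.1]
width: 0.001
```

Run:
```python
from h import *
s=apose(2); cv2.imwrite("pics/w44.png",s["color"]); q=snap("scene"); crop(q,"s44",170,190,110,100,6)
```

```text
t 41.0 pos [71.17 -0.64  7.88] yaw 45.48 F [-5.7 -0.1 22.1] w -0.0 sd [0. 0. 0. 0.]
```

View pics/s44.png

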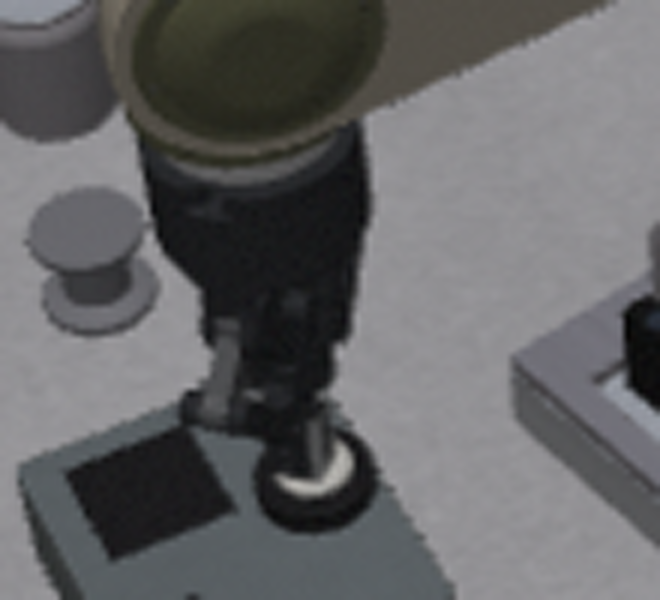

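View pics/w44.png

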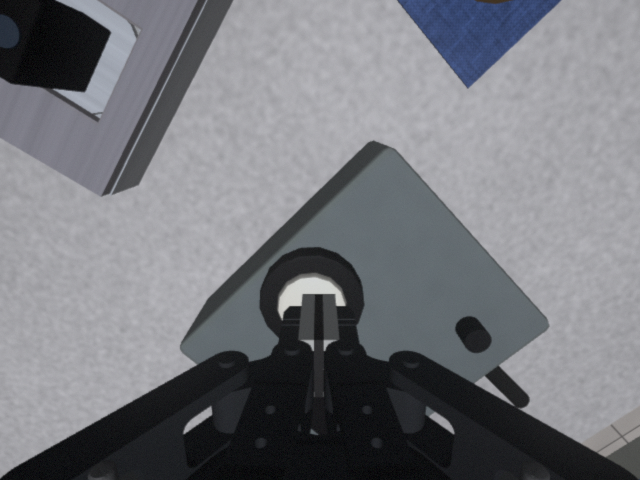

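Emit:
{"name": "arm_command", "arguments": {"targets": [[[0,0,2,0,0,0,0],[0,0,6,0,0,0,0],[0,0,10,0,0,0,0],[-1,0,14,0,0,0,0],[-1,0,15,0,0,0,0]]]}}

```text
clock: 41.47
ee_pos: [0.7013, -0.0062, 0.2323]
eef_rot: [0.005, 0.379, 0.925, 0.001]
ft_force: [-0.1, 0.1, 1.7]
width: -0.001
```

Emit:
{"name": "arm_command", "arguments": {"targets": [[[-1,4,0,0,0,0,0],[-2,8,0,0,0,0,0],[-4,12,0,0,0,0,0],[-6,16,0,0,0,0,0],[-8,20,0,0,0,0,0]]]}}

```text
clock: 41.88
ee_pos: [0.6236, 0.1872, 0.2243]
eef_rot: [-0.001, 0.379, 0.925, -0.0]
ft_force: [0.5, -0.6, 0.5]
width: -0.001
```

Emit:
{"name": "arm_command", "arguments": {"targets": [[[-2,4,0,0,0,0,0],[-5,7,0,0,0,0,0],[-8,10,0,0,0,0,0],[-10,12,0,0,0,0,0],[-10,12,0,0,0,0,0]]]}}

```text
clock: 42.3
ee_pos: [0.5205, 0.3097, 0.225]
eef_rot: [-0.001, 0.376, 0.927, -0.0]
ft_force: [-0.4, 0.6, 0.9]
width: 0.002
```

Run:
```python
from h import *
s=apose(2); snap("top","t45"); q=snap("scene","s45"); crop(q,"s45a",170,90,130,110,6)
```

```text
t 42.4 pos [52.34 30.71 22.48] yaw 45.66 F [0.2 0.  0.1] w 0.0 sd [0.07 0.07 0.01 0.06]
```

View pics/t45.png

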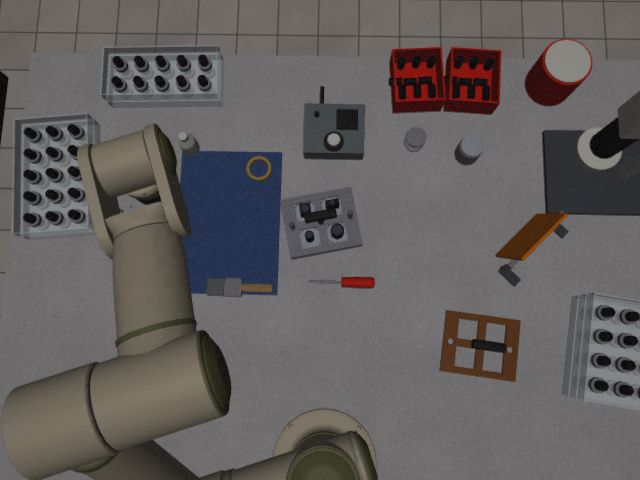

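View pics/s45.png

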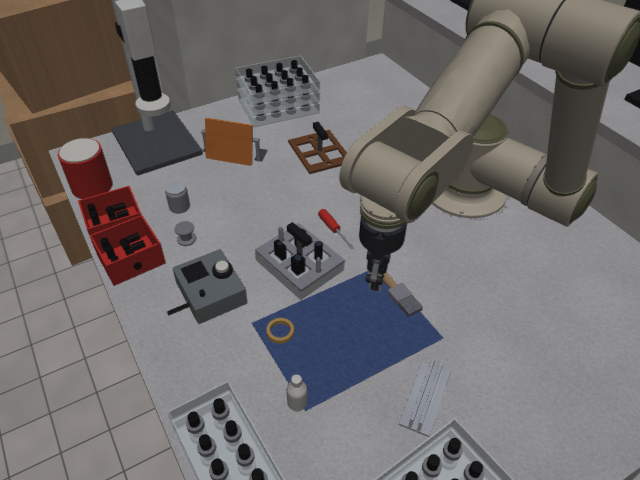

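View pics/s45a.png

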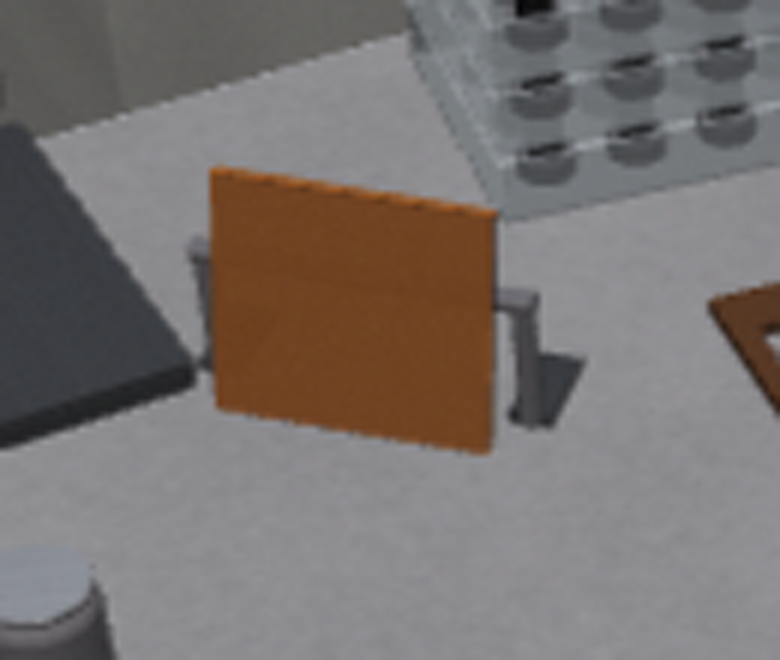

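Run:
```python
from plant import job
print(job.sign_off())
```

```text
the job is handed in; nothing more can be done
None
```

The job is done and handed in at about 42 s of the 208 s allowed.

- **Modules:** All four kinds were present. I loaded slim, stout, square and blade into pockets 1 to 4 in that order. Each was pressed until it met the pocket floor, at a height matching fully home.
- **Plate:** It went over both pins and met the jig with the grip at 9.63 cm, which is the height expected for flush. The pictures after release show it flat on the jig with the barrels through the windows.
- **Shield:** It stands on the bench leaning about 15° against the rest bar, centred within about 1 mm. It stayed put after release and still leans there in the final pictures.
- **Start button:** I pressed it last, to about 22 N with a hard stop. The picture showed it down, and it came back up afterwards. I could not read its travel directly.

**Bystanders:** In the last top and scene pictures they look undisturbed and the arm is clear of everything.

**Readings that disagreed:** The cameras differed by 1 to 3 mm. I used close-up wrist pictures and contact forces for the final fits. The only placement I corrected was slim, moved about 3.5 mm just before insertion. Slim's first seating briefly read about 42 N at the wrist, through the held module; every other press stayed near 22 N or below.

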